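Run the used slide carriers through the disinfection cabinet

ROBOT

A 6-joint arm with a two-finger parallel gripper is mounted at the origin on the work surface. World frame = base frame: x ahead of the robot, y to its left, z up, the work surface at z = 0. Lengths are in mm, angles in rad, forces in N, time in s.
With the tool pointing down it reaches from about 400 to 925 mm from the base axis. Payload 12.5 kg.
Tool frame: the origin (TCP) lies midway between the tips of the shut fingers; the grasp point (between the pads) lies 19 mm behind it; z points along the fingers, y is the direction in which the jaws open and shut (so a half turn about z gives the same grasp; the last joint's range is limited). The gripper opens to 95 mm and grips with 3 to 60 N. Pads are 20 mm wide; open, the fingers measure 119 mm over their backs; the gripper's body (75 mm by 180 mm) begins 59 mm behind the grasp point.
Start: joints at [-1.236, 0.491, 1.559, -0, 1.092, -0.106], TCP at [266.689, -565.264, 214.661] pointing down, gripper open.
Joint ranges: [-3.1, 3.1], [-0.84, 2.19], [0.05, 2.79], [-1.13, 4.28], [0.06, 2.93], [-2.69, 2.69]. Speed limits (rad/s): [2.22, 2.22, 2.79, 3.14, 3.14, 3.14].

INTERFACE

Orientations are given as [roll, pitch, yaw] about the fixed x, y, z axes, in that order (R = Rz(yaw) Ry(pitch) Rx(roll)).
In Python, from bench import * gives the robot as it stands. The module is installed in compiled form; this text tells all that it offers.
- The arm moves only by the tool drive_tool, never from a script. Its arguments are lists of equal length, an entry for each row: "travel": the shift along the tool's x, y, z in cm, a list of three; "rot": the turn, a rotation vector about the tool's x, y, z in rad, a list of three; "claw": the closure, from -1 (fully open) to 1 (shut), so that 0 is half open. In form: {"travel": [[x, y, z], ...], "rot": [[ax, ay, az], ...], "claw": [claw, ...]}. A call has 1 to 12 rows; each row shifts and turns the commanded pose from where the row before left it, along the tool's axes as they then stand; what a row does not reach is not made up. A row lasts 1/10 s, in which the tool goes at most 50 mm and 8.59 degrees, less where a joint would pass 70% of its speed; a pose out of reach is approached as far as the arm can. A call is refused whole if a number of a shift passes 5 or a number of a turn 0.15, either way. A call with a gripper value outside its range is refused whole. The fingers move at their own pace and stop on an object; "newtons" is the grip in N (left out, the last holds). Time passes only in rows, so rows that do not move let the fingers close. It gives the time, the measured TCP pose, the force and the opening at its end, in the units of the state.
- get_state(): the state, without advancing time (a new reading comes with each control period).
- get_image(name): name is "scene" or "top"; returns the picture (420x560x3 uint8, blue, green, red); there is no depth.
- calibration(name): a dict with "fx", "fy", "cx", "cy" (pixels), "extrinsics" (4x4, takes a point from camera to world coordinates). Camera axes: x right, y down, z forward; pixel columns grow to the right and rows downward; lengths in mm; the calibration is good to about 2 mm. A picture is of the moment at which its call begins. calibration takes no time and is no camera call.
- hand_in(): hands the job in, once; it reports no verdict.
The state is a dict: "time": time; "qpos": joint angles; "dq": joint speeds; "joint_efforts": joint torques, N m; "eef_pos": TCP position; "tcp_rot": TCP orientation; "contact_force": force on the tool from outside, world axes, zero at the start; "moment": the same for the moment, N m; "width": opening from 0.0 (shut) to 1.0 (fully open).
Only numpy, scipy, OpenCV 4.12 (cv2) and the standard library are available. Lean on these libraries where they do the work, as an engineer would, in place of code of your own. Each camera call takes 0.05 s, during which the arm holds its last target. There are 200 camera calls.

TASK

Turn the flip-top return box over above the steel tray so that its lid falls open and the used slide carriers tip out, and stand the empty box back upright on its blue mat with the lid shut. Put every other carrier lying on the bench into the tray too, then slide the loaded tray into the cabinet until its front panel is fully home and press the green start button all the way down, only once the tray is in. Leave the other things on the bench where they are.

Things in the scene. Friction and masses are not known exactly. Their poses are not given: they have to be found in the camera images.
- B1_c (a point): used microscope-slide carrier: flat white plastic case 82 x 34 x 13 mm with an orange cap at its +x end, 30 g; point at its centre, x along the 82 mm, y along the 34 mm, z through the 13 mm thickness. Starts inside the closed return box, standing on its long edge (with the box's other carriers, 2 to 4 in all); None if absent from this run
- B2_c (a point): used microscope-slide carrier: flat white plastic case 82 x 34 x 13 mm with an orange cap at its +x end, 30 g; point at its centre, x along the 82 mm, y along the 34 mm, z through the 13 mm thickness. Starts inside the closed return box, standing on its long edge (with the box's other carriers, 2 to 4 in all); None if absent from this run
- B3_c (a point): used microscope-slide carrier: flat white plastic case 82 x 34 x 13 mm with an orange cap at its +x end, 30 g; point at its centre, x along the 82 mm, y along the 34 mm, z through the 13 mm thickness. Starts inside the closed return box, standing on its long edge (with the box's other carriers, 2 to 4 in all); None if absent from this run
- B4_c (a point): used microscope-slide carrier: flat white plastic case 82 x 34 x 13 mm with an orange cap at its +x end, 30 g; point at its centre, x along the 82 mm, y along the 34 mm, z through the 13 mm thickness. Starts inside the closed return box, standing on its long edge (with the box's other carriers, 2 to 4 in all); None if absent from this run
- L1_c (a point): used microscope-slide carrier: flat white plastic case 82 x 34 x 13 mm with an orange cap at its +x end, 30 g; point at its centre, x along the 82 mm, y along the 34 mm, z through the 13 mm thickness. Starts lying flat on the bench (3 to 5 such stragglers); None if absent from this run
- L2_c (a point): used microscope-slide carrier: flat white plastic case 82 x 34 x 13 mm with an orange cap at its +x end, 30 g; point at its centre, x along the 82 mm, y along the 34 mm, z through the 13 mm thickness. Starts lying flat on the bench (3 to 5 such stragglers); None if absent from this run
- L3_c (a point): used microscope-slide carrier: flat white plastic case 82 x 34 x 13 mm with an orange cap at its +x end, 30 g; point at its centre, x along the 82 mm, y along the 34 mm, z through the 13 mm thickness. Starts lying flat on the bench (3 to 5 such stragglers); None if absent from this run
- L4_c (a point): used microscope-slide carrier: flat white plastic case 82 x 34 x 13 mm with an orange cap at its +x end, 30 g; point at its centre, x along the 82 mm, y along the 34 mm, z through the 13 mm thickness. Starts lying flat on the bench (3 to 5 such stragglers); None if absent from this run
- L5_c (a point): used microscope-slide carrier: flat white plastic case 82 x 34 x 13 mm with an orange cap at its +x end, 30 g; point at its centre, x along the 82 mm, y along the 34 mm, z through the 13 mm thickness. Starts lying flat on the bench (3 to 5 such stragglers); None if absent from this run
- box_c (a point): flip-top return box, blue, 68 (x) x 104 (y) x 48 mm, walls and floor 4 mm, white lid on top (53 mm high in all), 0.17 kg empty. Site on its centre line, 25 mm above its underside; z up out of the lid. Black grip on its -x side; the lid is hinged along the top of that side, so contents leave over the +x edge. Starts upright on the mat, grip roughly toward the tray
- box_grip (a point): centre of the box's grip: flat-sided upright plate 14 mm thick (y), 55 mm long (x, standing out from the box's back wall), 36 mm tall (z), lower edge 12 mm above the box's underside; pinched across y it can be held at any tilt about y. The point is 61.5 mm behind the box's centre line (-x), 30 mm above the underside; axes as the box's
- lid (a joint): angle of the box's loose lid (rad): 0 shut, up to 1.45 open. No latch or spring: it hangs open once the box is turned well past 90 degrees and falls shut when the box is upright. The contents slide out once it is tipped some 30 degrees or more past level. Its +x edge swings up, about the hinge above the grip side
- mat: blue mat for the return box, 170 x 170 mm, 2 mm thick, fixed to the bench; origin at the centre of its underside
- tray_c (a point): steel tray with a drawer front, 0.45 kg, slides on the bench. Pan 200 (x) x 170 (y) mm, walls 40 mm high, 3 mm thick, floor 3 mm. Site at the pan's centre, 20 mm above its underside; z up. At its -x end an upright cream front panel (x -106 to -100 mm, 196 mm wide, top 74 mm above the bench) carries the black pull. The +x end goes into the cabinet first
- tray_pull (a point): centre of the tray's black pull: straight bar 16 mm wide (y), 75 mm long (x), 26 mm tall, 143.5 mm from the pan's centre along -x and 37 mm above the tray's underside; its outer end is 181 mm from the pan's centre
- cabinet: disinfection cabinet, fixed, 300 wide (y) x 270 deep (x) x 200 mm high; origin at the centre of its underside, front face at x = -135 mm. Bay in the front at bench level, no sill: 182 mm wide, centred, 68 mm high, 250 mm deep. The tray goes in toward the cabinet's +x; home, its front panel is flush against the cabinet's face and the pan's centre is at x = -35 mm, y = 0
- start_top (a point): top of the green start button, 32 mm across, on the cabinet's top near its front (cabinet frame x = -85 mm, y = 0), 218 mm above the bench; pressed straight down
- start (a joint): travel of the start button (m): 0 released, 0.006 fully pressed, sprung, about 5 N to press fully
- stain: amber stain bottle, 66 mm across, 150 mm tall; origin under its centre; not part of the job
- jar: green glass jar, 60 mm across, 58 mm tall; origin under its centre; not part of the job
- beaker: glass beaker, 72 mm across, 85 mm tall; origin under its centre; not part of the job
- slidebox: closed blue slide file, 90 x 200 x 34 mm; origin under its centre; not part of the job
- timer: white bench timer, 60 x 70 x 24 mm; origin under its centre; not part of the job
Things that resemble listed ones, but are neither listed nor needed, are in the scene too. Leave any pink or purple look-alike of the part that bears L3_c alone.

How it is judged:
By the outcome, as a careful person would: the job done as asked, in the order asked, and still so for the second after the job is handed in, with the robot touching nothing.
Of B1, B2, B3, B4 only 2 to 4 are there at a start; the rules pass over those that are not, and their reading is None.
Of L1, L2, L3, L4, L5 only 3 to 5 are there at a start; the rules pass over those that are not, and their reading is None.
At some moment in a run one of L1, L2, L3, L4, L5 may be knocked a few centimetres aside while the robot is not near it.
It also fails if it takes over 210 s, if anything falls off the work surface, if the arm or the gripper's body presses on something with over 40 N, if the wrist force passes 120 N, or if a joint passes its speed limit or range.

## Working session

There is one attempt and no reset: what is moved stays moved. The work goes in short steps, Python scripts to look and compute and a tool call to move; the robot and the scene stay as the last step left them, time stands still between calls to the robot, and variables do not carry over. Pictures are saved under pics/ and viewed, about 12 in all and at most 16, crops included, and the job is handed in when it is done.

Besides the shell and the picture viewer there is one more tool, called after "Emit:" by a JSON object that holds its "method" and its "body". drive_tool: Moves the arm, as the interface text tells. Its arguments: {"type":"object","properties":{"travel":{"type":"array"},"rot":{"type":"array"},"claw":{"type":"array"},"newtons":{"type":"number"}},"required":["travel","rot","claw"]}

```bash
mkdir -p pics; ls; cat > h.py <<'E'
from bench import *
import numpy as np, cv2
from scipy.spatial.transform import Rotation as R
def ray(cam,u,v):
    c=calibration(cam);E=np.array(c["extrinsics"])
    d=E[:3,:3]@np.array([(u-c["cx"])/c["fx"],(v-c["cy"])/c["fy"],1.]);return E[:3,3],d
def onz(cam,u,v,z):
    o,d=ray(cam,u,v);return o+d*(z-o[2])/d[2]
def proj(cam,p):
    c=calibration(cam);E=np.array(c["extrinsics"]);q=E[:3,:3].T@(np.asarray(p,float)-E[:3,3])
    return np.array([c["fx"]*q[0]/q[2]+c["cx"],c["fy"]*q[1]/q[2]+c["cy"]])
E
python3 - <<'E'
from h import *
for n in ("scene","top"):
    im=get_image(n);cv2.imwrite(f"pics/{n}0.png",im)
    c=calibration(n);print(n,c["fx"],c["cx"],c["cy"],np.round(c["extrinsics"],3).tolist())
s=get_state();print(s)
E
```

```text
pics
scene 393.43020257281086 283.4677825635707 210.69632223025516 [[0.885, 0.29, -0.365, 955.427], [0.466, -0.533, 0.707, -633.685], [0.011, -0.795, -0.606, 789.33], [0.0, 0.0, 0.0, 1.0]]
top 537.6516058546698 271.8923087461768 207.4157801023292 [[-0.025, -0.981, 0.191, 256.397], [-1.0, 0.025, -0.003, 108.549], [-0.002, -0.191, -0.982, 1660.72], [0.0, 0.0, 0.0, 1.0]]
{'time': 0.1, 'qpos': array([-1.23558018e+00,  4.91518231e-01,  1.55937771e+00, -3.09989698e-05,
        1.09169399e+00, -1.05600022e-01]), 'dq': array([ 4.55282981e-05, -1.90735608e-03, -1.09687476e-04, -3.45201611e-04,
        1.06068744e-03, -9.17285024e-05]), 'joint_efforts': array([ 1.87167832e-03, -6.13622904e+01, -2.58604646e+01,  6.93396293e-02,
        4.69828933e-02, -8.82716313e-05]), 'eef_pos': array([ 266.61843883, -565.04807643,  214.1121255 ]), 'tcp_rot': array([-3.14059803e+00, -7.77757587e-05,  4.40830437e-01]), 'contact_force': array([ 0.20788398,  0.3188337 , -1.24259503]), 'moment': array([ 0.00458758, -0.00071663,  0.07029671]), 'width': 1.0007729905072138}
```

View pics/top0.png

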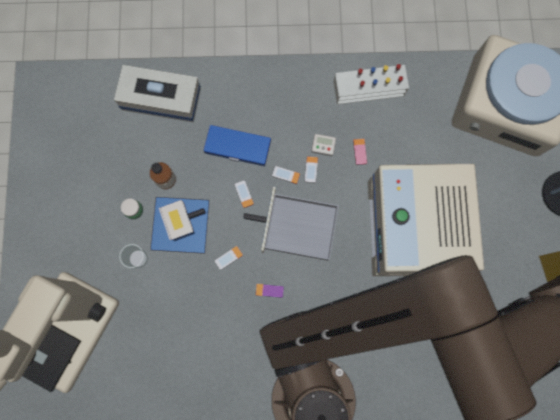

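View pics/scene0.png

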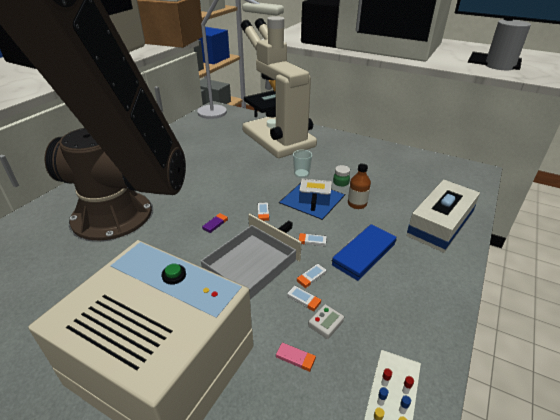

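Top view: four white/orange carriers at about (285,174), (311,170), (244,193) and (229,258). The look-alikes to avoid are pink at (360,150) and purple at (270,291). The box is at (176,220) with its grip at (197,213), the tray pan at (300,227) with its pull at (255,218), and the cabinet at (430,220). Scene view: the carriers are at (264,210), (313,239), (312,274) and (304,297).

```bash
cat > meas.py <<'E'
from h import *
# carriers: orange cap blob + white body blob adjoining -> minAreaRect of corners on plane z=13
def carriers(im,cam,z=13,dbg=False):
    hsv=cv2.cvtColor(im,cv2.COLOR_BGR2HSV)
    org=cv2.inRange(hsv,(5,150,120),(18,255,255))
    wht=cv2.inRange(hsv,(0,0,165),(179,70,255))
    out=[]
    n,l,st,ce=cv2.connectedComponentsWithStats(org)
    for i in range(1,n):
        if st[i,4]<12: continue
        m=np.uint8(l==i)*255
        win=cv2.dilate(m,np.ones((5,5)))
        nl,ll=cv2.connectedComponents(wht)
        ids=[k for k in np.unique(ll[win>0]) if k>0]
        ids=[k for k in ids if 20<np.sum(ll==k)<900]
        w=np.isin(ll,ids)
        if w.sum()<30: out.append(("nowhite",ce[i].round(),st[i,4]));continue
        u=np.argwhere(w|(m>0))[:,::-1]
        P=np.array([onz(cam,a,b,z)[:2] for a,b in u],np.float32)
        (c,(a,b),_)=cv2.minAreaRect(P)
        o=np.mean([onz(cam,a_,b_,z)[:2] for b_,a_ in np.argwhere(m>0)],0)
        bx=cv2.boxPoints(cv2.minAreaRect(P)); e=[bx[1]-bx[0],bx[2]-bx[1]]
        e=max(e,key=np.linalg.norm); e=e/np.linalg.norm(e)
        if e@(o-np.array(c))<0:e=-e
        out.append((ce[i].round(),np.round(c,1),round(max(a,b)),round(min(a,b)),"yaw",round(float(np.arctan2(e[1],e[0])),3)))
    return out
E
python3 - <<'E'
from meas import *
for n in("top","scene"):
    im=cv2.imread(f"pics/{n}0.png")
    print(n)
    for r in carriers(im,n):print(r)
im=cv2.imread("pics/top0.png");
a=cv2.resize(im[130:310,110:390],None,fx=2.8,fy=2.8,interpolation=cv2.INTER_CUBIC);cv2.imwrite("pics/c1.png",a)
im=cv2.imread("pics/scene0.png");
a=cv2.resize(im[150:310,190:400],None,fx=3.7,fy=3.7,interpolation=cv2.INTER_CUBIC);cv2.imwrite("pics/c2.png",a)
E
```

```text
top
('nowhite', array([358., 141.]), np.int32(27))
(array([312., 159.]), array([696.4, -21.6]), 76, 35, 'yaw', -0.041)
scene
('nowhite', array([362., 183.]), np.int32(12))
('nowhite', array([222., 216.]), np.int32(43))
(array([264., 217.]), array([483.9, 192.6]), 233, 78, 'yaw', 2.548)
(array([302., 238.]), array([534.9, 183.7]), 268, 59, 'yaw', 0.056)
(array([303., 280.]), array([684.6,  58.8]), 84, 38, 'yaw', -1.819)
(array([314., 302.]), array([701.3, -20.4]), 82, 36, 'yaw', -0.188)
('nowhite', array([308., 361.]), np.int32(144))
```

View pics/c1.png

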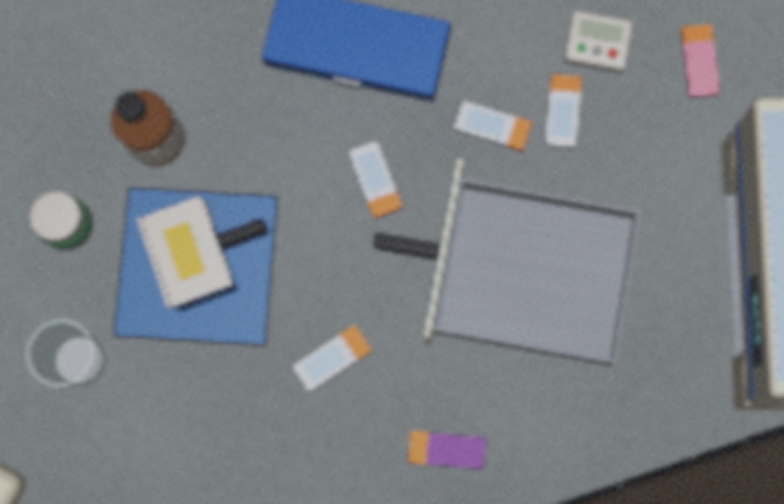

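View pics/c2.png

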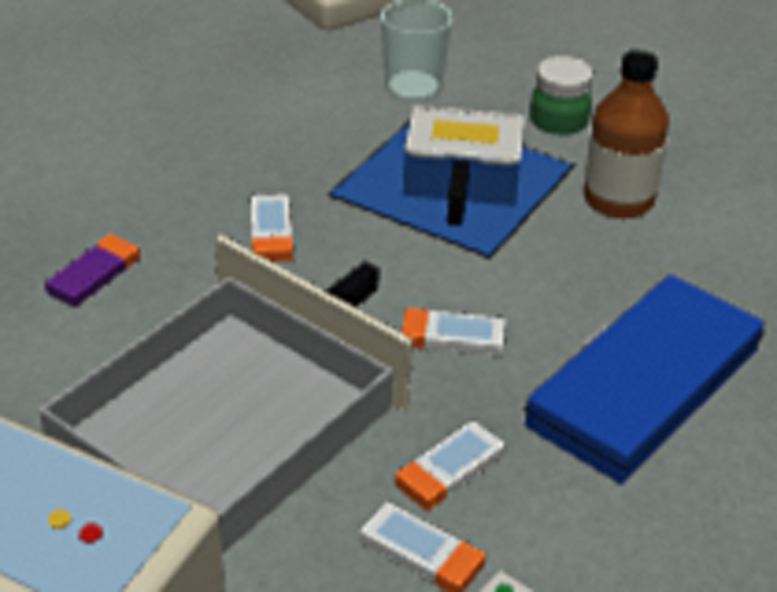

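```bash
cat > m2.py <<'E'
from meas import *
def rect(im,cam,win,mask,z):
    x0,y0,x1,y1=win;m=np.zeros_like(mask);m[y0:y1,x0:x1]=mask[y0:y1,x0:x1]
    n,l,st,ce=cv2.connectedComponentsWithStats(m);k=1+np.argmax(st[1:,4])
    P=np.array([onz(cam,u,v,z)[:2] for v,u in np.argwhere(l==k)],np.float32)
    r=cv2.minAreaRect(P);b=cv2.boxPoints(r);e=max([b[1]-b[0],b[2]-b[1]],key=np.linalg.norm)
    return np.round(r[0],1),np.round(sorted(r[1]),1),round(float(np.arctan2(e[1],e[0])),3),b.round(),st[k,4]
def cmask(im):
    hsv=cv2.cvtColor(im,cv2.COLOR_BGR2HSV)
    return cv2.morphologyEx(cv2.inRange(hsv,(5,110,100),(20,255,255))|cv2.inRange(hsv,(0,0,150),(179,120,255)),cv2.MORPH_CLOSE,np.ones((3,3)))
E
python3 - <<'E'
from m2 import *
T=cv2.imread("pics/top0.png");S=cv2.imread("pics/scene0.png")
print("carriers")
for w in[(270,160,301,187),(303,153,321,185),(230,177,256,210),(212,244,246,272)]:
    print(rect(T,"top",w,cmask(T),13)[:3])
for w in[(254,200,273,222),(298,230,330,247),(296,262,328,288),(286,284,322,311)]:
    print(rect(S,"scene",w,cmask(S),13)[:3])
c1=lambda u,v:(110+(u+.5)/2.8-.5,130+(v+.5)/2.8-.5)
c2=lambda u,v:(190+(u+.5)/3.7-.5,150+(v+.5)/3.7-.5)
def pr(name,z,cam,f,pts):print(name,cam,[onz(cam,*f(*p),z)[:2].round().tolist() for p in pts])
pr("tray rim",40,"top",c1,[(635,214),(611,362),(463,185),(435,332)])
pr("tray rim",40,"scene",c2,[(42,414),(228,280),(393,372)])
pr("panel",74,"top",c1,[(460,160),(428,340)]);pr("panel",74,"scene",c2,[(218,237),(410,343)])
pr("pull end top",50,"top",c1,[(375,241)]);pr("pull end",50,"scene",c2,[(372,266)])
pr("lid",55,"top",c1,[(137,214),(203,198),(234,290),(174,307)])
pr("lid",55,"scene",c2,[(415,108),(524,110),(521,160),(406,158)])
pr("grip end",50,"top",c1,[(265,228)]);pr("grip end",44,"scene",c2,[(457,195)])
pr("mat",2,"top",c1,[(128,188),(278,195),(266,345),(114,335)]);pr("mat",2,"scene",c2,[(330,193),(490,257),(575,163)])
h=cv2.cvtColor(T,cv2.COLOR_BGR2HSV);bl=cv2.inRange(h,(95,50,170),(115,140,255))
print("panel",rect(T,"top",(370,160,425,280),bl,200))
h=cv2.cvtColor(S,cv2.COLOR_BGR2HSV);bl=cv2.inRange(h,(95,50,150),(115,140,255))
print("panel",rect(S,"scene",(100,230,260,350),bl,200))
for n,I,w in(("top",T,(385,200,420,232)),("scene",S,(155,255,195,290))):
    h=cv2.cvtColor(I,cv2.COLOR_BGR2HSV);print("btn",rect(I,n,w,cv2.inRange(h,(45,80,20),(85,255,255)),218)[:2])
print(proj("top",[0,0,0]))
crop=np.hstack([cv2.resize(T[150:290,360:490],None,fx=3.1,fy=3.1,interpolation=2),cv2.resize(S[230:370,30:160],None,fx=3,fy=3.1,interpolation=2)])
cv2.imwrite("pics/c3.png",crop)
E
```

```text
carriers
(array([683.3,  57.1]), array([35.4, 83.2]), 1.237)
(array([698.8, -23.2]), array([36.4, 83.1]), -0.125)
(array([625. , 191.6]), array([37.1, 83.6]), 0.337)
(array([424.8, 242. ]), array([36. , 83.7]), -1.004)Traceback (most recent call last):
  File "<stdin>", line 7, in <module>
  File "m2.py", line 5, in rect
    P=np.array([onz(cam,u,v,z)[:2] for v,u in np.argwhere(l==k)],np.float32)
                ~~~^^^^^^^^^^^
  File "h.py", line 8, in onz
    o,d=ray(cam,u,v);return o+d*(z-o[2])/d[2]
        ~~~^^^^^^^^^
  File "h.py", line 5, in ray
    c=calibration(cam);E=np.array(c["extrinsics"])
ValueError: time passes only in moves, steps and waits
```

```bash
sed -i 's/^def ray/_cal={n:calibration(n) for n in("scene","top")}\ndef ray/; s/c=calibration(cam)/c=_cal[cam]/' h.py
python3 - <<'E'
from m2 import *
T=cv2.imread("pics/top0.png");S=cv2.imread("pics/scene0.png")
print("carriers")
for w in[(270,160,301,187),(303,153,321,185),(230,177,256,210),(212,244,246,272)]:
    print(rect(T,"top",w,cmask(T),13)[:3])
for w in[(254,200,273,222),(298,230,330,247),(296,262,328,288),(286,284,322,311)]:
    print(rect(S,"scene",w,cmask(S),13)[:3])
c1=lambda u,v:(110+(u+.5)/2.8-.5,130+(v+.5)/2.8-.5)
c2=lambda u,v:(190+(u+.5)/3.7-.5,150+(v+.5)/3.7-.5)
def pr(name,z,cam,f,pts):print(name,cam,[onz(cam,*f(*p),z)[:2].round().tolist() for p in pts])
pr("tray rim",40,"top",c1,[(635,214),(611,362),(463,185),(435,332)])
pr("tray rim",40,"scene",c2,[(42,414),(228,280),(393,372)])
pr("panel",74,"top",c1,[(460,160),(428,340)]);pr("panel",74,"scene",c2,[(218,237),(410,343)])
pr("pull end top",50,"top",c1,[(375,241)]);pr("pull end",50,"scene",c2,[(372,266)])
pr("lid",55,"top",c1,[(137,214),(203,198),(234,290),(174,307)])
pr("lid",55,"scene",c2,[(415,108),(524,110),(521,160),(406,158)])
pr("grip end",50,"top",c1,[(265,228)]);pr("grip end",44,"scene",c2,[(457,195)])
pr("mat",2,"top",c1,[(128,188),(278,195),(266,345),(114,335)]);pr("mat",2,"scene",c2,[(330,193),(490,257),(575,163)])
h=cv2.cvtColor(T,cv2.COLOR_BGR2HSV);bl=cv2.inRange(h,(95,50,170),(115,140,255))
print("panel",rect(T,"top",(370,160,425,280),bl,200))
h=cv2.cvtColor(S,cv2.COLOR_BGR2HSV);bl=cv2.inRange(h,(95,50,150),(115,140,255))
print("panel",rect(S,"scene",(100,230,260,350),bl,200))
for n,I,w in(("top",T,(385,200,420,232)),("scene",S,(155,255,195,290))):
    h=cv2.cvtColor(I,cv2.COLOR_BGR2HSV);print("btn",rect(I,n,w,cv2.inRange(h,(45,80,20),(85,255,255)),218)[:2])
print(proj("top",[0,0,0]))
crop=np.hstack([cv2.resize(T[150:290,360:490],None,fx=3.1,fy=3.1,interpolation=2),cv2.resize(S[230:370,30:160],None,fx=3,fy=3.1,interpolation=2)])
cv2.imwrite("pics/c3.png",crop)
E
```

```text
carriers
(array([683.3,  57.1]), array([35.4, 83.2]), 1.237)
(array([698.8, -23.2]), array([36.4, 83.1]), -0.125)
(array([625. , 191.6]), array([37.1, 83.6]), 0.337)
(array([424.8, 242. ]), array([36. , 83.7]), -1.004)
(array([426.2, 233.8]), array([ 44.7, 101.6]), -1.055)
(array([627.7, 188.5]), array([45.9, 81.6]), 0.327)
(array([686.4,  54.2]), array([41.2, 91. ]), 1.229)
(array([704.8, -10.7]), array([63.8, 88.9]), -0.26)
tray rim top [[571.0, -95.0], [409.0, -61.0], [608.0, 93.0], [447.0, 128.0]]
tray rim scene [[415.0, -65.0], [454.0, 130.0], [619.0, 96.0]]
panel top [[629.0, 96.0], [434.0, 135.0]]
panel scene [[441.0, 138.0], [632.0, 97.0]]
pull end top top [[546.0, 190.0]]
pull end scene [[553.0, 190.0]]
lid top [[582.0, 449.0], [598.0, 377.0], [496.0, 343.0], [479.0, 407.0]]
lid scene [[485.0, 413.0], [575.0, 459.0], [604.0, 381.0], [513.0, 335.0]]
grip end top [[564.0, 310.0]]
grip end scene [[570.0, 320.0]]
mat top [[623.0, 470.0], [610.0, 301.0], [441.0, 315.0], [457.0, 483.0]]
mat scene [[445.0, 321.0], [612.0, 304.0], [626.0, 474.0]]Traceback (most recent call last):
  File "<stdin>", line 20, in <module>
  File "m2.py", line 4, in rect
    n,l,st,ce=cv2.connectedComponentsWithStats(m);k=1+np.argmax(st[1:,4])
                                                      ~~~~~~~~~^^^^^^^^^^
    return _wrapfunc(a, 'argmax', axis=axis, out=out, **kwds)
    return bound(*args, **kwds)
ValueError: attempt to get argmax of an empty sequence
```

```bash
python3 - <<'E'
from m2 import *
T=cv2.imread("pics/top0.png");S=cv2.imread("pics/scene0.png")
for n,I,w in(("top",T,(370,160,425,280)),("scene",S,(100,230,260,350))):
    h=cv2.cvtColor(I,cv2.COLOR_BGR2HSV)
    print(rect(I,n,w,cv2.inRange(h,(90,35,110),(120,200,255)),200)[:4])
for n,I,w in(("top",T,(385,200,420,232)),("scene",S,(155,255,195,290))):
    h=cv2.cvtColor(I,cv2.COLOR_BGR2HSV);print("btn",rect(I,n,w,cv2.inRange(h,(45,60,20),(90,255,255)),218)[:2])
crop=np.hstack([cv2.resize(T[150:290,360:490],None,fx=3.1,fy=4,interpolation=2),cv2.resize(S[230:370,30:160],None,fx=3,fy=4,interpolation=2)])
cv2.imwrite("pics/c3.png",crop)
E
```

```text
(array([ 506.6, -248.1]), array([ 76., 263.]), -0.011, array([[ 375., -285.],
       [ 638., -288.],
       [ 639., -212.],
       [ 376., -209.]], dtype=float32))
(array([ 507.2, -244.5]), array([ 84.7, 269.7]), -0.011, array([[ 372., -285.],
       [ 642., -288.],
       [ 642., -204.],
       [ 373., -201.]], dtype=float32))
btn (array([ 505.9, -248.2]), array([30., 31.]))
btn (array([ 509.3, -246.2]), array([32. , 41.7]))
```

View pics/c3.png

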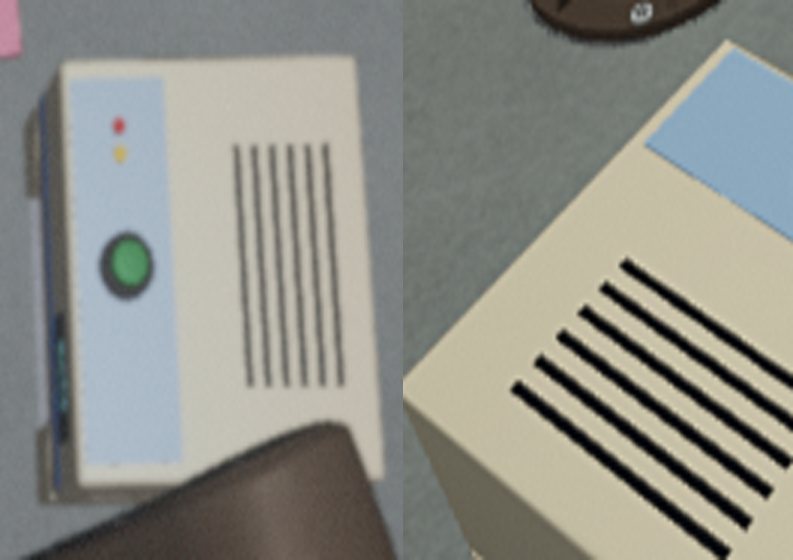

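C3: cabinet top with the green button near (127,263) in the crop, no obstruction. Button is about (507,-247), cabinet yaw about -1.582, and the home tray centre about (506,-297). Could be confused with the carriers: pink (360,150) and purple (270,291) in the top view. The four white ones are confirmed in the crops. I'll start with the carrier near (684,56).

Emit:
{"method": "drive_tool", "body": {"travel": [[0, 0, -4], [0, 0, -4], [3.57, -2.14, 0], [3.57, -2.14, 0], [3.57, -2.14, 0], [3.57, -2.14, 0], [3.57, -2.14, 0], [3.57, -2.14, 0], [3.57, -2.14, 0], [3.57, -2.14, 0], [3.57, -2.14, 0]], "rot": [[0, 0, 0], [0, 0, 0], [0, 0, 0], [0, 0, 0], [0, 0, 0], [0, 0, 0], [0, 0, 0], [0, 0, 0], [0, 0, 0], [0, 0, 0], [0, 0, 0]], "claw": [-0.26, -0.26, -0.26, -0.26, -0.26, -0.26, -0.26, -0.26, -0.26, -0.26, -0.26], "newtons": 20}}

```text
time: 1.2
eef_pos: [475.7, -252.4, 294.5]
tcp_rot: [-3.141, 0.0, 0.441]
contact_force: [-0.2, -0.1, -0.3]
width: 0.629
```

Emit:
{"method": "drive_tool", "body": {"travel": [[3.57, -2.14, 0], [3.57, -2.14, 0], [3.57, -2.14, 0], [3.57, -2.14, 0], [3.57, -2.14, 0], [3.57, -2.14, 0], [3.57, -2.14, 0], [0, 0, 0], [0, 0, 0], [0, 0, 0], [0, 0, 0], [0, 0, 0]], "rot": [[0, 0, 0], [0, 0, 0], [0, 0, 0], [0, 0, 0], [0, 0, 0], [0, 0, 0], [0, 0, 0], [0, 0, -0.15], [0, 0, -0.15], [0, 0, -0.15], [0, 0, -0.15], [0, 0, -0.15]], "claw": [-0.26, -0.26, -0.26, -0.26, -0.26, -0.26, -0.26, -0.26, -0.26, -0.26, -0.26, -0.26]}}

```text
time: 2.4
eef_pos: [637.1, -11.8, 294.2]
tcp_rot: [-3.141, 0.0, 1.197]
contact_force: [0.4, -0.2, -0.8]
width: 0.628
```

```bash
cat > need.py <<'E'
# need(x,y,z,yaw): tool-down target -> turn about tool z first, then travel (cm) in the turned frame
from h import *
import json,sys
def log():
    s=get_state();open("log.txt","a").write(json.dumps([s["qpos"].tolist(),s["eef_pos"].tolist(),s["tcp_rot"].tolist()])+"\n");return s
def need(x,y,z,yaw):
    s=log();R0=R.from_euler("xyz",s["tcp_rot"]);R1=R.from_euler("xyz",[np.pi,0,yaw])
    if abs((R0.inv()*R1).as_rotvec()[2])>np.pi/2: R1=R.from_euler("xyz",[np.pi,0,yaw+np.pi])
    d=np.array([x,y,z])-s["eef_pos"]
    print("pos",s["eef_pos"].round(1),"rpy",s["tcp_rot"].round(3),"q",s["qpos"].round(2),"t",round(s["time"],1),"w",round(s["width"],3),"F",s["contact_force"].round(1))
    print("turn",(R0.inv()*R1).as_rotvec().round(3),"then cm",(R1.inv().apply(d)/10).round(2),"before-turn cm",(R0.inv().apply(d)/10).round(2))
E
python3 - <<'E'
from m2 import *;from need import *
need(684,56.5,120,1.235)
T=get_image("top");S=get_image("scene");cv2.imwrite("pics/top1.png",T);cv2.imwrite("pics/scene1.png",S)
for w in[(270,160,301,187),(303,153,321,185),(230,177,256,210),(212,244,246,272)]:
    print(rect(T,"top",w,cmask(T),13)[:3])
x=cv2.resize(T,None,fx=1.4,fy=1.4);cv2.imwrite("pics/top1b.png",x)
E
```

```text
pos [637.1 -11.8 294.2] rpy [-3.141  0.     1.197] q [-0.12  0.45  1.42 -0.    1.28  0.25] t 2.4 w 0.628 F [ 0.4 -0.2 -0.8]
turn [-0.001  0.    -0.038] then cm [ 7.99  2.18 17.42] before-turn cm [ 8.08  1.89 17.42]
(array([686.2,  65. ]), array([36. , 68.5]), 1.214)Traceback (most recent call last):
  File "<stdin>", line 5, in <module>
  File "m2.py", line 4, in rect
    n,l,st,ce=cv2.connectedComponentsWithStats(m);k=1+np.argmax(st[1:,4])
                                                      ~~~~~~~~~^^^^^^^^^^
    return _wrapfunc(a, 'argmax', axis=axis, out=out, **kwds)
    return bound(*args, **kwds)
ValueError: attempt to get argmax of an empty sequence
```

Emit:
{"method": "drive_tool", "body": {"travel": [[4.0, 1.09, 0], [4.0, 1.09, 0], [0, 0, 4.5], [0, 0, 4.5], [0, 0, 4.5], [0, 0, 4.5], [0, 0, 4.5], [0, 0, 4.3], [0, 0, 1.2], [0, 0, 1.0], [0, 0, 0]], "rot": [[0, 0, -0.038], [0, 0, 0], [0, 0, 0], [0, 0, 0], [0, 0, 0], [0, 0, 0], [0, 0, 0], [0, 0, 0], [0, 0, 0], [0, 0, 0], [0, 0, 0]], "claw": [-0.26, -0.26, -0.26, -0.26, -0.26, -0.26, -0.26, -0.26, -0.26, -0.26, -0.26]}}

```text
time: 3.6
eef_pos: [686.2, 55.2, 4.9]
tcp_rot: [3.141, -0.0, 1.227]
contact_force: [0.4, -0.1, 0.2]
width: 0.63
```

Emit:
{"method": "drive_tool", "body": {"travel": [[0, 0, 0], [0, 0, 0], [0, 0, 0], [0, 0, 0], [0, 0, -4], [0, 0, -4], [0, 0, -4]], "rot": [[0, 0, 0], [0, 0, 0], [0, 0, 0], [0, 0, 0], [0, 0, 0], [0, 0, 0], [0, 0, 0]], "claw": [0.9, 0.9, 0.9, 0.9, 0.9, 0.9, 0.9]}}

```text
time: 4.3
eef_pos: [685.6, 55.2, 126.2]
tcp_rot: [-3.141, 0.0, 1.229]
contact_force: [0.2, -1.2, -0.4]
width: 0.358
```

```bash
cat > tr.py <<'E'
import numpy as np
C=np.array([511,17.]);YAW=-1.767
def tray(a,b,c=C,y=YAW):
    return c+np.array([np.cos(y),np.sin(y)])*a+np.array([-np.sin(y),np.cos(y)])*b
E
python3 - <<'E'
from need import *;from tr import *
p=tray(45,42);print(p)
need(p[0],p[1],60,YAW)
E
```

```text
[543.42155007 -35.32440244]
pos [685.6  55.2 126.2] rpy [-3.141  0.     1.229] q [-0.02  0.67  1.48 -0.    1.    0.33] t 4.3 w 0.358 F [ 0.2 -1.2 -0.4]
turn [-0.     0.    -0.146] then cm [-11.65 -12.18   6.62] before-turn cm [-13.3  -10.36   6.62]
```

Emit:
{"method": "drive_tool", "body": {"travel": [[0, 0, 0], [-2.91, -3.05, 0], [-2.91, -3.05, 0], [-2.91, -3.05, 0], [-2.91, -3.05, 0], [0, 0, 3.5], [0, 0, 3.5], [0, 0, 2.5], [0, 0, 0.8], [0, 0, 0]], "rot": [[0, 0, -0.146], [0, 0, 0], [0, 0, 0], [0, 0, 0], [0, 0, 0], [0, 0, 0], [0, 0, 0], [0, 0, 0], [0, 0, 0], [0, 0, 0]], "claw": [0.9, 0.9, 0.9, 0.9, 0.9, 0.9, 0.9, 0.9, 0.9, 0.9]}}

```text
time: 5.3
eef_pos: [543.3, -35.2, 21.2]
tcp_rot: [-3.14, 0.0, 1.375]
contact_force: [0.2, 0.3, 0.3]
width: 0.357
```

Emit:
{"method": "drive_tool", "body": {"travel": [[0, 0, 0], [0, 0, 0], [0, 0, -4], [0, 0, -4], [0, 0, -4], [0, 0, 0], [0, 0, 0], [0, 0, 0], [0, 0, 0], [0, 0, 0], [0, 0, 0], [0, 0, 0]], "rot": [[0, 0, 0], [0, 0, 0], [0, 0, 0], [0, 0, 0.15], [0, 0, 0.15], [0, 0, 0.15], [0, 0, 0.15], [0, 0, 0.15], [0, 0, 0.15], [0, 0, 0.15], [0, 0, 0.15], [0, 0, 0.15]], "claw": [0.05, 0.05, 0.05, 0.05, 0.05, 0.05, 0.05, 0.05, 0.05, 0.05, 0.05, 0.05]}}

```text
time: 6.5
eef_pos: [543.7, -35.1, 142.8]
tcp_rot: [3.141, -0.002, 0.019]
contact_force: [-0.0, 0.2, -0.3]
width: 0.473
```

```bash
python3 - <<'E'
from m2 import *;from need import *
T=get_image("top");S=get_image("scene");cv2.imwrite("pics/top1.png",T);cv2.imwrite("pics/scene1.png",S)
need(699,-22,4,-.12)
for w in[(303,150,325,190),(225,170,260,215),(208,240,250,276)]:
  try: print(rect(T,"top",w,cmask(T),13)[:3])
  except Exception as e: print("none")
x=np.hstack([cv2.resize(T[130:330,180:380],None,fx=2,fy=2.5),cv2.resize(S[180:340,150:350],None,fx=2,fy=3.125)]);cv2.imwrite("pics/v1.png",x)
E
```

```text
pos [543.7 -35.1 142.7] rpy [ 3.141e+00 -2.000e-03  2.300e-02] q [-0.19  0.47  1.84 -0.    0.84  1.36] t 6.6 w 0.48 F [ 0.4 -0.1 -0.2]
turn [ 0.    -0.002  0.143] then cm [15.26 -3.16 13.87] before-turn cm [15.53 -0.97 13.9 ]
(array([720.6, -25.7]), array([35. , 39.7]), -0.037)
(array([625.1, 191.9]), array([38. , 83.7]), 0.323)
(array([421.2, 266.7]), array([24.6, 54.4]), -0.444)
```

View pics/v1.png

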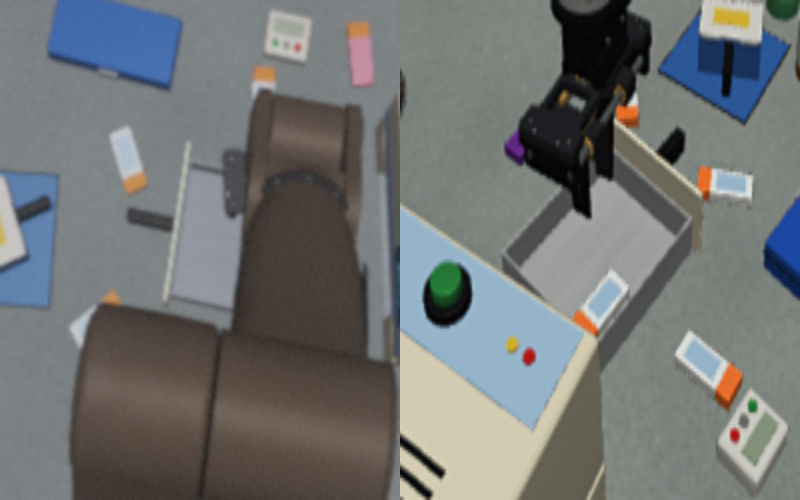

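Emit:
{"method": "drive_tool", "body": {"travel": [[0, 0, 0], [3.82, -0.79, 0], [3.82, -0.79, 0], [3.82, -0.79, 0], [3.82, -0.79, 0], [0, 0, 4], [0, 0, 4], [0, 0, 3.5], [0, 0, 1.4], [0, 0, 0.95], [0, 0, 0]], "rot": [[0, 0, 0.143], [0, 0, 0], [0, 0, 0], [0, 0, 0], [0, 0, 0], [0, 0, 0], [0, 0, 0], [0, 0, 0], [0, 0, 0], [0, 0, 0], [0, 0, 0]], "claw": [-0.2, -0.2, -0.2, -0.2, -0.2, -0.2, -0.2, -0.2, -0.2, -0.2, -0.2]}}

```text
time: 7.7
eef_pos: [699.1, -21.8, 3.3]
tcp_rot: [3.141, -0.0, -0.117]
contact_force: [0.9, 0.3, -0.4]
width: 0.601
```

Emit:
{"method": "drive_tool", "body": {"travel": [[0, 0, 0], [0, 0, 0], [0, 0, 0], [0, 0, 0], [0, 0, -4], [0, 0, -4], [0, 0, -4], [0, 0, 0], [0, 0, 0], [0, 0, 0], [0, 0, 0], [0, 0, 0]], "rot": [[0, 0, 0], [0, 0, 0], [0, 0, 0], [0, 0, 0], [0, 0, 0], [0, 0, -0.15], [0, 0, -0.15], [0, 0, -0.15], [0, 0, -0.15], [0, 0, -0.15], [0, 0, -0.15], [0, 0, -0.15]], "claw": [0.9, 0.9, 0.9, 0.9, 0.9, 0.9, 0.9, 0.9, 0.9, 0.9, 0.9, 0.9]}}

```text
time: 8.9
eef_pos: [698.9, -21.8, 123.4]
tcp_rot: [3.141, -0.0, 0.938]
contact_force: [-0.5, -0.3, -0.4]
width: 0.353
```

```bash
python3 - <<'E'
from need import *;from tr import *
p=tray(-45,42);print(p)
need(p[0],p[1],24,YAW)
E
```

```text
[560.96680303  52.94883302]
pos [698.9 -21.8 123.4] rpy [ 3.141 -0.     0.938] q [-0.13  0.69  1.45 -0.    1.01  0.51] t 8.9 w 0.353 F [-0.5 -0.3 -0.4]
turn [ 0.     0.    -0.436] then cm [  4.64 -14.99   9.94] before-turn cm [ -2.13 -15.55   9.94]
```

Emit:
{"method": "drive_tool", "body": {"travel": [[0, 0, 0], [0, 0, 0], [0, 0, 0], [1.16, -3.75, 0], [1.16, -3.75, 0], [1.16, -3.75, 0], [1.16, -3.75, 0], [0, 0, 4], [0, 0, 3.5], [0, 0, 1.7], [0, 0, 0.7], [0, 0, 0]], "rot": [[0, 0, -0.145], [0, 0, -0.145], [0, 0, -0.145], [0, 0, 0], [0, 0, 0], [0, 0, 0], [0, 0, 0], [0, 0, 0], [0, 0, 0], [0, 0, 0], [0, 0, 0], [0, 0, 0]], "claw": [0.9, 0.9, 0.9, 0.9, 0.9, 0.9, 0.9, 0.9, 0.9, 0.9, 0.9, 0.9]}}

```text
time: 10.1
eef_pos: [561.4, 54.0, 23.8]
tcp_rot: [-3.141, 0.0, 1.367]
contact_force: [0.1, 0.2, 0.4]
width: 0.354
```

Emit:
{"method": "drive_tool", "body": {"travel": [[0, 0, 0], [0, 0, 0], [0, 0, -4], [0, 0, -4], [0, 0, -4], [0, 0, 0], [0, 0, 0], [0, 0, 0], [0, 0, 0], [0, 0, 0], [0, 0, 0]], "rot": [[0, 0, 0], [0, 0, 0], [0, 0, 0], [0, 0, 0.15], [0, 0, 0.15], [0, 0, 0.15], [0, 0, 0.15], [0, 0, 0.15], [0, 0, 0.15], [0, 0, 0.145], [0, 0, 0]], "claw": [0.05, 0.05, 0.05, 0.05, 0.05, 0.05, -0.2, -0.2, -0.2, -0.2, -0.2]}}

```text
time: 11.2
eef_pos: [561.6, 54.0, 145.1]
tcp_rot: [3.141, -0.001, 0.32]
contact_force: [0.4, -0.5, 0.4]
width: 0.602
```

```bash
python3 - <<'E'
from m2 import *;from need import *
T=get_image("top")
for w in[(225,170,260,215),(208,240,250,276)]:
  try: print(rect(T,"top",w,cmask(T),13)[:3])
  except Exception as e: print("none")
need(625.5,191.5,4,.33)
E
```

```text
(array([625.2, 191.6]), array([37.4, 83.9]), 0.341)
(array([424.7, 242. ]), array([36. , 83.8]), -1.004)
pos [561.6  54.  144.9] rpy [ 3.141e+00 -1.000e-03  3.250e-01] q [-0.02  0.49  1.79 -0.    0.87  1.22] t 11.2 w 0.599 F [-0.   0.4 -0.8]
turn [ 0.001 -0.001 -0.005] then cm [ 10.5  -10.94  14.09] before-turn cm [ 10.43 -11.    14.1 ]
```

Emit:
{"method": "drive_tool", "body": {"travel": [[2.62, -2.74, 0], [2.62, -2.74, 0], [2.62, -2.74, 0], [2.62, -2.74, 0], [0, 0, 4], [0, 0, 4], [0, 0, 3.5], [0, 0, 1.6], [0, 0, 0.95], [0, 0, 0]], "rot": [[0, 0, 0], [0, 0, 0], [0, 0, 0], [0, 0, 0], [0, 0, 0], [0, 0, 0], [0, 0, 0], [0, 0, 0], [0, 0, 0], [0, 0, 0]], "claw": [-0.2, -0.2, -0.2, -0.2, -0.2, -0.2, -0.2, -0.2, -0.2, -0.2]}}

```text
time: 12.25
eef_pos: [626.4, 191.0, 3.5]
tcp_rot: [3.142, 0.0, 0.323]
contact_force: [-0.0, -0.3, 0.4]
width: 0.6
```

Emit:
{"method": "drive_tool", "body": {"travel": [[0, 0, 0], [0, 0, 0], [0, 0, 0], [0, 0, 0], [0, 0, -4], [0, 0, -4], [0, 0, -4], [0, 0, -2], [0, 0, 0], [0, 0, 0], [0, 0, 0], [0, 0, 0]], "rot": [[0, 0, 0], [0, 0, 0], [0, 0, 0], [0, 0, 0], [0, 0, 0], [0, 0, -0.15], [0, 0, -0.15], [0, 0, -0.15], [0, 0, -0.15], [0, 0, -0.15], [0, 0, -0.15], [0, 0, -0.145]], "claw": [0.9, 0.9, 0.9, 0.9, 0.9, 0.9, 0.9, 0.9, 0.9, 0.9, 0.9, 0.9]}}

```text
time: 13.45
eef_pos: [626.2, 191.1, 143.9]
tcp_rot: [3.141, -0.0, 1.373]
contact_force: [-0.1, 0.1, -0.0]
width: 0.357
```

```bash
python3 - <<'E'
from need import *;from tr import *
p=tray(45,-42);print(p)
need(p[0],p[1],24,YAW)
E
```

```text
[461.03319697 -18.94883302]
pos [626.2 191.1 143.9] rpy [ 3.141 -0.     1.373] q [ 0.2   0.6   1.55 -0.    0.98  0.39] t 13.4 w 0.357 F [-0.1  0.1 -0. ]
turn [ 0.    -0.    -0.002] then cm [-23.82 -12.1   11.99] before-turn cm [-23.84 -12.07  11.99]
```

Emit:
{"method": "drive_tool", "body": {"travel": [[-3.97, -2.01, 0], [-3.97, -2.01, 0], [-3.97, -2.01, 0], [-3.97, -2.01, 0], [-3.97, -2.01, 0], [-3.97, -2.01, 0], [0, 0, 4], [0, 0, 4], [0, 0, 3], [0, 0, 0.9], [0, 0, 0]], "rot": [[0, 0, 0], [0, 0, 0], [0, 0, 0], [0, 0, 0], [0, 0, 0], [0, 0, 0], [0, 0, 0], [0, 0, 0], [0, 0, 0], [0, 0, 0], [0, 0, 0]], "claw": [0.9, 0.9, 0.9, 0.9, 0.9, 0.9, 0.9, 0.9, 0.9, 0.9, 0.9]}}

```text
time: 14.55
eef_pos: [459.6, -17.6, 24.1]
tcp_rot: [-3.14, 0.0, 1.367]
contact_force: [0.0, 0.5, -0.0]
width: 0.358
```

Emit:
{"method": "drive_tool", "body": {"travel": [[0, 0, 0], [0, 0, 0], [0, 0, -4], [0, 0, -4], [0, 0, -4], [0, 0, 0], [0, 0, 0], [0, 0, 0], [0, 0, 0], [0, 0, 0]], "rot": [[0, 0, 0], [0, 0, 0], [0, 0, 0], [0, 0, -0.127], [0, 0, -0.127], [0, 0, -0.127], [0, 0, -0.127], [0, 0, -0.127], [0, 0, -0.127], [0, 0, 0]], "claw": [0.05, 0.05, 0.05, 0.05, 0.05, 0.05, -0.2, -0.2, -0.2, -0.2]}}

```text
time: 15.55
eef_pos: [460.0, -17.6, 145.8]
tcp_rot: [3.14, 0.001, 2.131]
contact_force: [-0.1, 0.5, 0.1]
width: 0.596
```

```bash
python3 - <<'E'
from m2 import *;from need import *
S=get_image("scene")
for w in[(250,195,277,224)]:
  try: print(rect(S,"scene",w,cmask(S),13)[:3])
  except Exception as e: print("none")
need(425,241,4,-1.005)
E
```

```text
(array([423. , 226.2]), array([ 57.8, 111.6]), -1.055)
pos [460.  -17.6 145.6] rpy [3.140e+00 1.000e-03 2.126e+00] q [-0.18  0.36  2.03 -0.    0.75 -0.74] t 15.6 w 0.599 F [ 0.1 -0.7  0.8]
turn [ 0.001  0.001 -0.01 ] then cm [23.71 10.91 14.16] before-turn cm [23.84 10.65 14.15]
```

Emit:
{"method": "drive_tool", "body": {"travel": [[3.97, 1.78, 0], [3.97, 1.78, 0], [3.97, 1.78, 0], [3.97, 1.78, 0], [3.97, 1.78, 0], [3.97, 1.78, 0], [0, 0, 4], [0, 0, 4], [0, 0, 3.6], [0, 0, 1.6], [0, 0, 0.9], [0, 0, 0]], "rot": [[0, 0, 0], [0, 0, 0], [0, 0, 0], [0, 0, 0], [0, 0, 0], [0, 0, -0.01], [0, 0, 0], [0, 0, 0], [0, 0, 0], [0, 0, 0], [0, 0, 0], [0, 0, 0]], "claw": [-0.2, -0.2, -0.2, -0.2, -0.2, -0.2, -0.2, -0.2, -0.2, -0.2, -0.2, -0.2]}}

```text
time: 16.8
eef_pos: [424.2, 240.9, 3.2]
tcp_rot: [-3.141, -0.0, 2.137]
contact_force: [-0.9, -0.4, 0.6]
width: 0.595
```

Emit:
{"method": "drive_tool", "body": {"travel": [[0, 0, 0], [0, 0, 0], [0, 0, 0], [0, 0, 0], [0, 0, -4], [0, 0, -4], [0, 0, -4], [0, 0, -2], [0, 0, 0], [0, 0, 0], [0, 0, 0]], "rot": [[0, 0, 0], [0, 0, 0], [0, 0, 0], [0, 0, 0], [0, 0, 0], [0, 0, 0.127], [0, 0, 0.127], [0, 0, 0.127], [0, 0, 0.127], [0, 0, 0.127], [0, 0, 0.127]], "claw": [0.9, 0.9, 0.9, 0.9, 0.9, 0.9, 0.9, 0.9, 0.9, 0.9, 0.9]}}

```text
time: 17.9
eef_pos: [424.3, 240.9, 144.1]
tcp_rot: [3.141, -0.0, 1.371]
contact_force: [0.3, -0.8, -0.2]
width: 0.36
```

```bash
python3 - <<'E'
from need import *;from tr import *
p=tray(-45,-42);print(p)
need(p[0],p[1],24,YAW)
E
```

```text
[478.57844993  69.32440244]
pos [424.3 240.9 144.1] rpy [ 3.141 -0.     1.371] q [ 0.38  0.39  1.97 -0.    0.78  0.58] t 17.9 w 0.36 F [ 0.3 -0.8 -0.2]
turn [ 0.001 -0.    -0.003] then cm [-15.77   8.67  12.01] before-turn cm [-15.75   8.71  12.01]
```

Emit:
{"method": "drive_tool", "body": {"travel": [[-3.94, 2.17, 0], [-3.94, 2.17, 0], [-3.94, 2.17, 0], [-3.94, 2.17, 0], [0, 0, 4], [0, 0, 4], [0, 0, 3], [0, 0, 0.9], [0, 0, 0]], "rot": [[0, 0, 0], [0, 0, 0], [0, 0, 0], [0, 0, 0], [0, 0, 0], [0, 0, 0], [0, 0, 0], [0, 0, 0], [0, 0, 0]], "claw": [0.9, 0.9, 0.9, 0.9, 0.9, 0.9, 0.9, 0.9, 0.9]}}

```text
time: 18.8
eef_pos: [478.8, 69.5, 24.1]
tcp_rot: [-3.14, 0.0, 1.377]
contact_force: [0.3, 0.6, -0.2]
width: 0.353
```

Emit:
{"method": "drive_tool", "body": {"travel": [[0, 0, 0], [0, 0, 0], [0, 0, -4], [0, 0, -4], [0, 0, -4], [0, 0, -4], [0, 0, -4], [4, 0, 0], [4, 0, 0], [4, 0, 0], [4, 0, 0], [4, 0, 0]], "rot": [[0, 0, 0], [0, 0, 0], [0, 0, 0], [0, 0, 0], [0, 0, 0], [0, 0, 0], [0, 0, 0], [0, 0, 0], [0, 0, 0], [0, 0, 0], [0, 0, 0], [0, 0, 0]], "claw": [0.05, 0.05, 0.05, 0.05, 0.05, 0.05, -0.3, -0.3, -0.3, -0.3, -0.3, -0.3]}}

```text
time: 20.0
eef_pos: [517.6, 267.6, 226.3]
tcp_rot: [3.14, -0.001, 1.377]
contact_force: [0.7, -1.1, -0.6]
width: 0.65
```

```bash
python3 - <<'E'
from m2 import *;from need import *
log()
T=get_image("top");S=get_image("scene");cv2.imwrite("pics/top2.png",T);cv2.imwrite("pics/scene2.png",S)
for n,I,w in(("top",cv2.imread("pics/top0.png"),(150,190,200,250)),("scene",cv2.imread("pics/scene0.png"),(296,175,336,206))):
  h=cv2.cvtColor(I,cv2.COLOR_BGR2HSV)
  m=cv2.inRange(h,(0,0,150),(179,75,255))|cv2.inRange(h,(20,100,100),(32,255,255))
  print(rect(I,n,w,m,55))
# fit kinematics: planar 2-link w/ lateral offset, tool down
L=[json.loads(l) for l in open("log.txt")]
from scipy.optimize import least_squares
Q=np.array([l[0] for l in L]);P=np.array([l[1] for l in L])
Qs=np.vstack([[-1.23558,.49152,1.55938,0,1.09169,-.1056],Q]);Ps=np.vstack([[266.6,-565,214.1],P])
def f(p):
    a0,off,h,L1,L2x,L2z=p
    out=[]
    for q,x in zip(Qs,Ps):
        r=a0+L1*np.sin(q[1])+L2x*np.sin(q[1]+q[2])+L2z*np.cos(q[1]+q[2])
        z=h+L1*np.cos(q[1])+L2x*np.cos(q[1]+q[2])-L2z*np.sin(q[1]+q[2])
        out+= [r*np.cos(q[0])-off*np.sin(q[0])-x[0],r*np.sin(q[0])+off*np.cos(q[0])-x[1],z-x[2]]
    return out
s=least_squares(f,[50,66,100,500,500,0]);print(s.x.round(1),np.abs(s.fun).max().round(2),len(Qs))
x=np.hstack([cv2.resize(T[130:330,200:400],None,fx=2,fy=2.5),cv2.resize(S[180:340,190:350],None,fx=2.5,fy=3.125)]);cv2.imwrite("pics/v2.png",x)
E
```

```text
(array([540.8, 397.3]), array([ 79.4, 106. ]), 0.349, array([[477., 416.],
       [505., 342.],
       [604., 378.],
       [577., 453.]], dtype=float32), np.int32(842))
(array([542.7, 397.8]), array([ 78.3, 102.8]), 0.34, array([[481., 417.],
       [507., 344.],
       [604., 378.],
       [578., 452.]], dtype=float32), np.int32(374))
[ 5.000e-01  6.590e+01 -7.560e+01  5.861e+02  4.104e+02  4.220e+01] 0.49 10
```

View pics/v2.png

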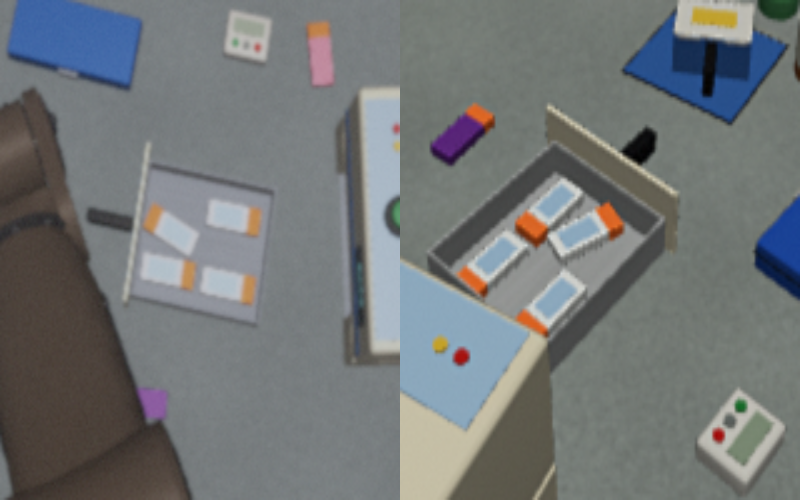

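Four carriers lie in the tray (left half of v2: (170,230), (235,217), (167,272), (228,285)). The box is upright on its mat with its grip toward the tray. Next I'll turn and tilt the tool for the box grasp, then read the joints to check the wrist kinematics.

Emit:
{"method": "drive_tool", "body": {"travel": [[0, 0, 0], [0, 0, 0], [0, 0, 0], [0, 0, 0], [0, 0, 0], [0, 0, 0], [0, 0, 0], [0, 0, 0], [0, 0, 0], [0, 0, 0]], "rot": [[0, 0, -0.135], [0, 0, -0.135], [0, 0, -0.135], [0, 0, -0.135], [0, 0.1, 0], [0, 0.1, 0], [0, 0.1, 0], [0, 0.1, 0], [0, 0.1, 0], [0, 0, 0]], "claw": [-0.3, -0.3, -0.3, -0.3, -0.3, -0.3, -0.3, -0.3, -0.3, -0.3]}}

```text
time: 21.1
eef_pos: [518.0, 264.0, 224.8]
tcp_rot: [-3.141, -0.501, 1.914]
contact_force: [0.0, -0.3, -0.7]
width: 0.648
```

```bash
cat > kin.py <<'E'
from h import *
from scipy.optimize import least_squares
OFF,L1,L2x,L2z=65.9,586.1,410.4,42.2
S4=1.;LT=270.;A0=.5
Rm=lambda a,t:R.from_euler(a,t)
def fk(q,LT=None,S=None,off_w=None):
    LT=LT or globals()["LT"];S=S or globals()["S4"];H=LT-75.6
    r=A0+L1*np.sin(q[1])+L2x*np.sin(q[1]+q[2])+L2z*np.cos(q[1]+q[2])
    z=H+L1*np.cos(q[1])+L2x*np.cos(q[1]+q[2])-L2z*np.sin(q[1]+q[2])
    Ro=Rm("z",q[0])*Rm("y",q[1]+q[2])*Rm("z",S*q[3])*Rm("y",q[4])*Rm("z",q[5])*Rm("z",np.pi/2)
    w=Rm("z",q[0]).apply([r,OFF,z])
    return w+Ro.apply([0,0,LT]),Ro
E
python3 - <<'E'
from need import *;from kin import *
s=log();print(s["qpos"].round(3),s["eef_pos"].round(1),s["tcp_rot"].round(3),s["time"])
Ro=R.from_euler("xyz",s["tcp_rot"]);print(Ro.as_matrix().round(3).tolist())
for S in(1,-1):
    f=least_squares(lambda p:np.array(fk(s["qpos"],p[0],S)[0])-s["eef_pos"],[250.]);P,Q=fk(s["qpos"],f.x[0],S)
    print(S,f.x,(P-s["eef_pos"]).round(1),(Q.inv()*Ro).as_rotvec().round(3))
I=cv2.imread("pics/top0.png");m=cv2.inRange(cv2.cvtColor(I,cv2.COLOR_BGR2HSV),(0,0,0),(179,255,55))
from m2 import rect
print("grip top",rect(I,"top",(186,200,212,226),m,50)[:4])
I=cv2.imread("pics/scene0.png");m=cv2.inRange(cv2.cvtColor(I,cv2.COLOR_BGR2HSV),(0,0,0),(179,255,40))
ys,xs=np.where(m[185:215,300:330]);print("grip scene px",xs.min()+300,xs.max()+300,ys.min()+185,ys.max()+185)
print("exp grip proj",[proj("scene",[561.8,339.6,z]).round(1) for z in(14,50)],proj("scene",[571,313.7,50]).round(1))
E
```

```text
[ 0.132  0.451  1.701  0.537  1.163 -0.472] [518.  264.  224.8] [-3.141 -0.501  1.914] 21.1
[[-0.295, 0.942, -0.162], [0.826, 0.337, 0.453], [0.481, -0.0, -0.877]]
1 [271.9341342] [0.2 0.1 0. ] [0. 0. 0.]
-1 [-215.78512306] [ 52.5 -19.6 -60. ] [-0.449  0.878  0.427]
grip top (array([552.3, 336.9]), array([ 3. , 16.2]), -1.267, array([[548., 344.],
       [553., 329.],
       [556., 330.],
       [551., 345.]], dtype=float32))
grip scene px 311 316 194 210
exp grip proj [array([312.7, 205.9]), array([313.3, 197. ])] [312.6 201.9]
```

```bash
cat >> kin.py <<'E'
LO=np.array([-3.1,-.84,.05,-1.13,.06,-2.69]);HI=np.array([3.1,2.19,2.79,4.28,2.93,2.69])
LT=271.93
def ik(P,Ro,q0,tries=6):
    best=None
    rng=np.random.default_rng(0)
    for k in range(tries):
        q=q0 if k==0 else np.clip(q0+rng.normal(0,.6,6),LO+.02,HI-.02)
        def f(q):
            p,r=fk(q);return np.r_[(p-P)/100,(r.inv()*Ro).as_rotvec()]
        s=least_squares(f,np.clip(q,LO+.01,HI-.01),bounds=(LO,HI))
        if s.cost<1e-6:
            d=np.abs(s.x-q0).max()
            if best is None or d<best[0]:best=(d,s.x)
            if k==0: break
    return None if best is None else best[1]
def pose(g,beta,a,theta=0):
    """tool pose for box heading beta, grip centre g, tool tilt a (from down toward box +x) with box upright, box tipped theta"""
    Ro=Rm("z",beta)*Rm("y",theta)*R.from_euler("xyz",[np.pi,0,0])*Rm("y",a)
    return np.array(g)+Ro.apply([0,0,19]),Ro
E
python3 - <<'E'
from kin import *
q0=np.array([ 0.132 , 0.451 , 1.701 , 0.537,  1.163 ,-0.472]);d=np.pi/180
P,Ro=pose([518,264,225],1.914,.5);print(P,Ro.as_matrix().round(3).tolist())
c=np.array([511,17.])
for a in(45,55,62):
    qg=ik(*pose([561.5,339.5,32],1.916,a*d),q0);ql=ik(*pose([561.5,339.5,170],1.916,a*d),q0)
    print("a",a,None if qg is None else qg.round(2),None if ql is None else ql.round(2))
    for b in range(-180,180,20):
        B=np.array([np.cos(b*d),np.sin(b*d)])
        g=np.r_[c+40*B,165]
        q=ik(*pose(g,b*d,a*d,145*d),ql if ql is not None else q0,10)
        if q is not None: print("  b",b,q.round(2),"slack",np.minimum(q-LO,HI-q).min().round(2))
E
```

```text
[514.93474132 272.57785655 208.32593132] [[-0.295, 0.942, -0.161], [0.826, 0.337, 0.451], [0.479, 0.0, -0.878]]
a 45 [ 0.17  0.87  1.68  0.95  1.03 -0.87] [ 0.17  0.67  1.63  0.85  1.18 -0.66]
  b -180 [-0.22  1.35  2.75  2.65  2.66  1.17] slack 0.04
  b -160 [-0.59  1.22  2.66  1.94  2.12  0.88] slack 0.13
  b -140 [-0.73  1.04  2.44  1.65  1.78  1.23] slack 0.35
  b -120 [-0.72  0.96  2.2   1.37  1.74  1.55] slack 0.59
  b -100 [-0.65  0.96  1.96  1.14  1.84  1.77] slack 0.83
  b -80 [-0.55  1.    1.73  0.95  2.    1.91] slack 0.78
  b -60 [-0.44  1.05  1.53  0.77  2.19  1.96] slack 0.73
  b -40 [-0.31  1.09  1.36  0.55  2.36  1.92] slack 0.57
  b -20 [-0.19  1.13  1.25  0.27  2.5   1.76] slack 0.43
  b 0 [-0.06  1.14  1.2  -0.11  2.54  1.49] slack 0.39
  b 20 [ 0.06  1.13  1.23 -0.46  2.47  1.25] slack 0.46
  b 40 [ 0.18  1.1   1.33 -0.73  2.33  1.12] slack 0.4
  b 60 [ 0.29  1.06  1.49 -0.93  2.15  1.1 ] slack 0.2
  b 80 [ 0.39  1.01  1.69 -1.12  1.96  1.17] slack 0.01
  b 160 [0.2  1.18 2.62 3.89 2.28 2.01] slack 0.17
a 55 [ 0.12  0.92  1.67  1.06  1.16 -0.99] [ 0.12  0.72  1.64
[... 1078 characters left out ...]
2.22  1.36  1.48  1.7 ] slack 0.57
  b -100 [-0.65  0.82  1.97  1.08  1.61  1.88] slack 0.81
  b -80 [-0.55  0.87  1.74  0.86  1.8   1.96] slack 0.73
  b -60 [-0.44  0.94  1.54  0.67  1.99  1.97] slack 0.72
  b -40 [-0.32  0.99  1.37  0.46  2.17  1.89] slack 0.76
  b -20 [-0.19  1.03  1.25  0.21  2.29  1.73] slack 0.64
  b 0 [-0.06  1.05  1.21 -0.08  2.33  1.51] slack 0.6
  b 20 [ 0.06  1.04  1.24 -0.37  2.27  1.29] slack 0.66
  b 40 [ 0.18  1.    1.34 -0.62  2.13  1.14] slack 0.51
  b 60 [ 0.3   0.95  1.5  -0.82  1.95  1.08] slack 0.31
  b 80 [ 0.39  0.89  1.7  -1.02  1.75  1.1 ] slack 0.11
  b 140 [0.43 0.81 2.42 4.26 1.49 1.65] slack 0.02
  b 160 [0.2  0.92 2.65 3.71 1.82 1.8 ] slack 0.14
```

Emit:
{"method": "drive_tool", "body": {"travel": [[0, 0, 0], [0, 0, 0], [0, 0, 0], [0, 0, 0], [0, 0, 0]], "rot": [[0, 0.115, 0], [0, 0.115, 0], [0, 0.115, 0], [0, 0.115, 0], [0, 0, 0]], "claw": [-0.2, -0.2, -0.2, -0.2, -0.2], "newtons": 60}}

```text
time: 21.6
eef_pos: [517.4, 264.8, 223.4]
tcp_rot: [-3.135, -0.96, 1.911]
contact_force: [-0.5, -0.4, 0.4]
width: 0.602
```

```bash
cat >> need.py <<'E'
def to(P,Ro):
    s=log();R0=R.from_euler("xyz",s["tcp_rot"]);d=P-s["eef_pos"]
    print("pos",s["eef_pos"].round(1),"rpy",s["tcp_rot"].round(3),"q",s["qpos"].round(2),"t",round(s["time"],1),"w",round(s["width"],3),"F",s["contact_force"].round(1))
    print("turn",(R0.inv()*Ro).as_rotvec().round(3),"cm before-turn",(R0.inv().apply(d)/10).round(2),"after-turn",(Ro.inv().apply(d)/10).round(2))
E
python3 - <<'E'
from need import *;from kin import pose
P,Ro=pose([563.1,335.9,32],1.916,.96)
to(P-Ro.apply([0,0,100]),Ro);to(P,Ro)
E
```

```text
pos [517.4 264.8 223.4] rpy [-3.135 -0.96   1.911] q [-0.02  0.57  1.74  0.89  1.4  -0.79] t 21.6 w 0.602 F [-0.5 -0.4  0.4]
turn [-0.002  0.    -0.003] cm before-turn [-12.71   6.76   7.08] after-turn [-12.73   6.71   7.09]
pos [517.4 264.8 223.4] rpy [-3.135 -0.96   1.911] q [-0.02  0.57  1.74  0.89  1.4  -0.79] t 21.6 w 0.602 F [-0.5 -0.4  0.4]
turn [-0.002  0.    -0.003] cm before-turn [-12.7    6.78  17.08] after-turn [-12.73   6.71  17.09]
```

Emit:
{"method": "drive_tool", "body": {"travel": [[-3.18, 1.69, 1.77], [-3.18, 1.69, 1.77], [-3.18, 1.69, 1.77], [-3.18, 1.69, 1.77], [0, 0, 3], [0, 0, 3], [0, 0, 2.5], [0, 0, 1.5], [0, 0, 0]], "rot": [[0, 0, 0], [0, 0, 0], [0, 0, 0], [0, 0, 0], [0, 0, 0], [0, 0, 0], [0, 0, 0], [0, 0, 0], [0, 0, 0]], "claw": [-0.2, -0.2, -0.2, -0.2, -0.2, -0.2, -0.2, -0.2, -0.2]}}

```text
time: 22.5
eef_pos: [557.4, 353.3, 22.4]
tcp_rot: [-3.14, -0.958, 1.919]
contact_force: [0.2, 0.3, 0.2]
width: 0.595
```

```bash
python3 - <<'E'
from need import *;from kin import pose
P,Ro=pose([563.1,335.9,32],1.916,.96)
to(P,Ro)
S=get_image("scene");T=get_image("top");
x=np.hstack([cv2.resize(T[170:270,150:250],None,fx=4,fy=5,interpolation=2),cv2.resize(S[160:260,255:355],None,fx=4,fy=5,interpolation=2)]);cv2.imwrite("pics/v3.png",x)
E
```

```text
pos [557.4 353.3  22.4] rpy [-3.14  -0.958  1.919] q [ 0.12  0.92  1.67  1.05  1.17 -0.98] t 22.5 w 0.595 F [0.2 0.3 0.2]
turn [-0.004  0.002  0.002] cm before-turn [-0.26 -0.05 -0.15] after-turn [-0.26 -0.05 -0.15]
```

View pics/v3.png

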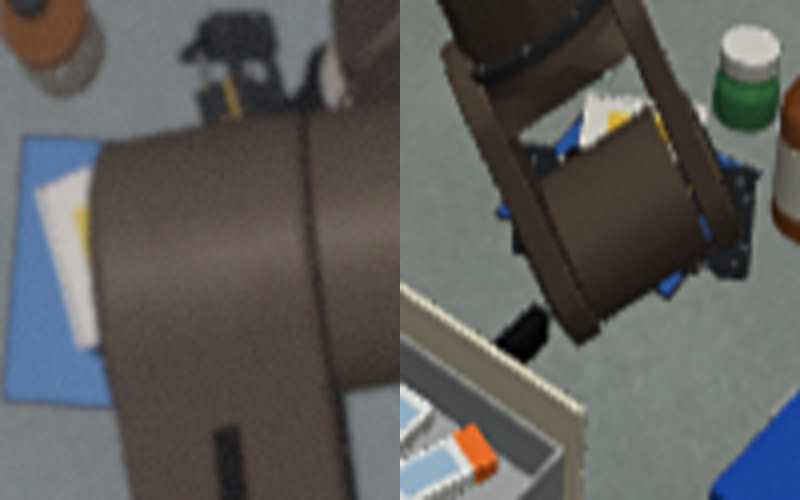

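v3: the gripper is at the box's grip side but the arm hides it. The box (white lid at about (70,270)) looks undisturbed. I'll close and check the width.

Emit:
{"method": "drive_tool", "body": {"travel": [[0, 0, 0], [0, 0, 0], [0, 0, 0], [0, 0, 0], [0, 0, 0], [0, 0, 0], [1.64, 0, -1.15], [1.64, 0, -1.15]], "rot": [[0, 0, 0], [0, 0, 0], [0, 0, 0], [0, 0, 0], [0, 0, 0], [0, 0, 0], [0, 0, 0], [0, 0, 0]], "claw": [1, 1, 1, 1, 1, 1, 1, 1], "newtons": 60}}

```text
time: 23.4
eef_pos: [558.3, 351.5, 62.0]
tcp_rot: [-3.138, -0.959, 1.914]
contact_force: [-0.1, 0.3, -2.6]
width: 0.145
```

```bash
python3 - <<'E'
from need import *;from kin import pose
P,Ro=pose([563.1,335.9,200],1.916,.96)
to(P,Ro);print(get_state()["moment"].round(2))
E
```

```text
pos [558.3 351.5  62. ] rpy [-3.138 -0.959  1.914] q [ 0.12  0.86  1.67  1.03  1.2  -0.92] t 23.4 w 0.145 F [-0.1  0.3 -2.6]
turn [-0.002  0.001 -0.001] cm before-turn [10.37 -0.09 -7.35] after-turn [10.37 -0.07 -7.35]
[-0.95 -0.38  0.01]
```

Emit:
{"method": "drive_tool", "body": {"travel": [[2.6, 0, -1.84], [2.6, 0, -1.84], [2.6, 0, -1.84], [2.6, 0, -1.84], [0, 0, 0], [0, 0, 0], [0, 0, 0], [0, 0, 0], [0, 0, 0], [0, 0, 0], [0, 0, 0], [0, 0, 0]], "rot": [[0, 0, 0], [0, 0, 0], [0, 0, 0], [0, 0, 0], [0, -0.12, 0], [0, -0.12, 0], [0, -0.12, 0], [0, -0.12, 0], [0, -0.12, 0], [0, -0.12, 0], [0, -0.12, 0], [0, -0.12, 0]], "claw": [1, 1, 1, 1, 1, 1, 1, 1, 1, 1, 1, 1]}}

```text
time: 24.6
eef_pos: [558.8, 351.0, 190.2]
tcp_rot: [3.141, 0.005, 1.917]
contact_force: [0.4, -0.4, -2.9]
width: 0.142
```

```bash
python3 - <<'E'
from need import *;from kin import pose,ik
be=-.19;B=np.array([np.cos(be),np.sin(be)]);g=np.r_[np.array([511,17.])+50*B,195]
P,Ro=pose(g,be,.96,.96);to(P,Ro)
q=get_state()["qpos"]
for th in(.96,1.4,1.9,2.2,2.55):
    P,Ro=pose(g-[0,0,30*(th-.96)/1.6],be,.96,th);q=ik(P,Ro,q);print(th,P.round(),None if q is None else q.round(2))
E
```

```text
pos [558.8 351.  190.2] rpy [3.141 0.005 1.917] q [ 0.46  0.56  1.49 -0.01  1.08  0.12] t 24.6 w 0.142 F [ 0.4 -0.4 -2.9]
turn [6.000e-03 2.000e-03 2.107e+00] cm before-turn [-32.34 -11.52   1.57] after-turn [ 6.61 33.7   1.42]
0.96 [560.   8. 176.] [-0.1   0.44  1.77  0.    0.93  1.66]
1.4 [552.   9. 170.] [-0.12  0.62  1.52  0.03  1.44  1.63]
1.9 [545.  10. 166.] [-0.13  0.84  1.31  0.05  1.93  1.63]
2.2 [542.  11. 166.] [-0.13  0.97  1.22  0.07  2.19  1.63]
2.55 [541.  11. 166.] [-0.13  1.1   1.18  0.09  2.45  1.64]
```

Emit:
{"method": "drive_tool", "body": {"travel": [[-4.04, -1.44, 0], [-4.04, -1.44, 0], [-4.04, -1.44, 0], [-4.04, -1.44, 0], [-4.04, -1.44, 0], [-4.04, -1.44, 0], [-4.04, -1.44, 0], [-4.04, -1.44, 0], [0, 0, 0], [0, 0, 0], [0, 0, 0], [0, 0, 0]], "rot": [[0, 0, 0], [0, 0, 0], [0, 0, 0], [0, 0, 0], [0, 0, 0], [0, 0, 0], [0, 0, 0], [0, 0, 0], [0, 0, 0.14], [0, 0, 0.14], [0, 0, 0.14], [0, 0, 0.14]], "claw": [1, 1, 1, 1, 1, 1, 1, 1, 1, 1, 1, 1]}}

```text
time: 25.8
eef_pos: [559.7, 7.8, 189.6]
tcp_rot: [-3.141, 0.0, 1.351]
contact_force: [0.8, -0.7, -2.8]
width: 0.143
```

Emit:
{"method": "drive_tool", "body": {"travel": [[0, 0, 0], [0, 0, 0], [0, 0, 0], [0, 0, 0], [0, 0, 0], [0, 0, 0], [0, 0, 0], [0, 0, 0], [0, 0, 0], [0, 0, 0], [0, 0, 0]], "rot": [[0, 0, 0.14], [0, 0, 0.14], [0, 0, 0.14], [0, 0, 0.14], [0, 0, 0.14], [0, 0, 0.14], [0, 0, 0.14], [0, 0, 0.14], [0, 0, 0.14], [0, 0, 0.14], [0, 0, 0.14]], "claw": [1, 1, 1, 1, 1, 1, 1, 1, 1, 1, 1]}}

```text
time: 26.9
eef_pos: [559.6, 8.0, 189.5]
tcp_rot: [3.141, 0.001, -0.189]
contact_force: [0.2, -0.5, -2.6]
width: 0.145
```

```bash
python3 - <<'E'
from need import *;from kin import pose
be=-.19;B=np.array([np.cos(be),np.sin(be)]);g=np.r_[np.array([511,17.])+50*B,195]
P,Ro=pose(g,be,.96,.96);to(P,Ro)
P,Ro=pose(g-[0,0,30],be,.96,2.5);to(P,Ro)
E
```

```text
pos [559.6   8.  189.5] rpy [ 3.141e+00  1.000e-03 -1.890e-01] q [-0.1   0.43  1.75 -0.    0.97  1.66] t 26.9 w 0.145 F [ 0.2 -0.5 -2.6]
turn [0.    0.001 0.001] cm before-turn [0.06 0.04 1.35] after-turn [0.06 0.04 1.35]
pos [559.6   8.  189.5] rpy [ 3.141e+00  1.000e-03 -1.890e-01] q [-0.1   0.43  1.75 -0.    0.97  1.66] t 26.9 w 0.145 F [ 0.2 -0.5 -2.6]
turn [ 1.000e-03 -1.539e+00  1.000e-03] cm before-turn [-1.84  0.03  2.51] after-turn [2.45 0.04 1.92]
```

Emit:
{"method": "drive_tool", "body": {"travel": [[-1.8, 0, 2.4], [0, 0, 0], [0, 0, 0], [0, 0, 0], [0, 0, 0], [0, 0, 0], [0, 0, 0], [0, 0, 0], [0, 0, 0], [0, 0, 0], [0, 0, 0], [0, 0, 0]], "rot": [[0, 0, 0], [0, -0.14, 0], [0, -0.14, 0], [0, -0.14, 0], [0, -0.14, 0], [0, -0.14, 0], [0, -0.14, 0], [0, -0.14, 0], [0, -0.14, 0], [0, -0.14, 0], [0, -0.14, 0], [0, -0.14, 0]], "claw": [1, 1, 1, 1, 1, 1, 1, 1, 1, 1, 1, 1]}}

```text
time: 28.1
eef_pos: [542.7, 11.1, 165.3]
tcp_rot: [3.139, 1.545, -0.186]
contact_force: [-0.7, -0.8, -2.8]
width: 0.144
```

Emit:
{"method": "drive_tool", "body": {"travel": [[0, 0, 0], [0, 0, 0], [0, 0, 0], [0, 0, 0], [0, 0, 0], [0, 0, 0], [0, 0, 0], [0, 0, 0]], "rot": [[0, 0, 0], [0, 0, 0], [0, 0, 0], [0, 0, 0], [0, 0, 0], [0, 0, 0], [0, 0, 0], [0, 0, 0]], "claw": [1, 1, 1, 1, 1, 1, 1, 1]}}

```text
time: 28.9
eef_pos: [542.4, 11.2, 166.0]
tcp_rot: [3.138, 1.54, -0.187]
contact_force: [0.2, 0.3, -1.1]
width: 0.141
```

```bash
python3 - <<'E'
from need import *
s=log();print(s["qpos"].round(2),s["eef_pos"].round(1),s["tcp_rot"].round(3),s["contact_force"].round(2),s["width"])
S=get_image("scene")
cv2.imwrite("pics/v4.png",cv2.resize(S[130:340,150:400],None,fx=2.8,fy=2.8,interpolation=2))
E
```

```text
[-0.13  1.09  1.18  0.08  2.42  1.63] [542.4  11.2 166. ] [ 3.138  1.54  -0.187] [ 0.25  0.32 -1.09] 0.14140683444106117
```

View pics/v4.png

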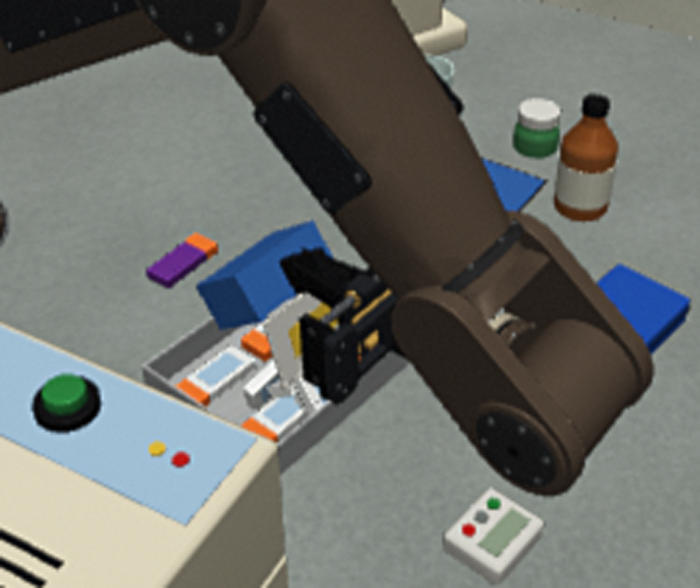

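Lid hangs open and carriers are in the tray at about (255,345)–(300,400). I'll raise the box and weigh it.

Emit:
{"method": "drive_tool", "body": {"travel": [[-3, 0, 0], [-3, 0, 0], [0, 0, 0], [0, 0, 0], [0, 0, 0]], "rot": [[0, 0, 0], [0, 0, 0], [0, 0, 0], [0, 0, 0], [0, 0, 0]], "claw": [1, 1, 1, 1, 1]}}

```text
time: 29.45
eef_pos: [540.4, 11.6, 224.9]
tcp_rot: [3.135, 1.541, -0.19]
contact_force: [-0.4, 0.6, -1.8]
width: 0.146
```

```bash
python3 - <<'E'
from need import *
s=log();print(s["qpos"].round(2),s["eef_pos"].round(1),s["tcp_rot"].round(3))
F=[]
for i in range(6):
    S=get_image("scene");F.append(get_state()["contact_force"])
print(np.mean(F,0).round(2))
cv2.imwrite("pics/v5.png",cv2.resize(S[190:330,190:330],None,fx=4,fy=4,interpolation=2))
E
```

```text
[-0.13  1.01  1.18  0.09  2.49  1.64] [540.4  11.6 224.9] [ 3.135  1.541 -0.19 ]
[ 0.18  0.15 -2.17]
```

View pics/v5.png

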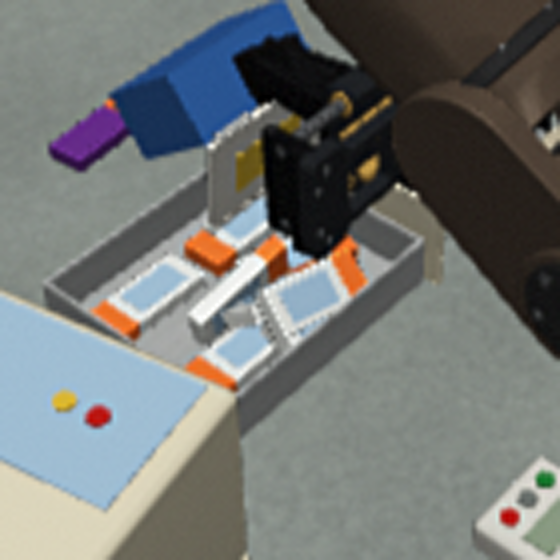

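Emit:
{"method": "drive_tool", "body": {"travel": [[0, 0, 0], [0, 0, 0], [0, 0, 0], [2, 0, 0], [-2, 0, 0], [2, 0, 0], [-2, 0, 0], [0, 0, 0], [0, 0, 0], [0, 0, 0]], "rot": [[0, -0.1, 0], [0, -0.1, 0], [0, -0.1, 0], [0, 0, 0], [0, 0, 0], [0, 0, 0], [0, 0, 0], [0, 0, 0], [0, 0, 0], [0, 0, 0]], "claw": [1, 1, 1, 1, 1, 1, 1, 1, 1, 1]}}

```text
time: 30.75
eef_pos: [540.4, 11.6, 225.5]
tcp_rot: [0.0, 1.302, 2.959]
contact_force: [-0.2, -0.5, -1.8]
width: 0.146
```

```bash
python3 - <<'E'
from need import *
s=log();print(s["qpos"].round(2),s["eef_pos"].round(1),s["tcp_rot"].round(3))
F=[]
for i in range(14):
    S=get_image("scene") if i%2 else get_image("top");F.append(get_state()["contact_force"])
print(np.mean(F,0).round(2),np.std(F,0).round(2))
cv2.imwrite("pics/scene5.png",S)
E
```

```text
[-0.13  1.1   1.21  0.12  2.66  1.66] [540.4  11.6 225.5] [0.    1.302 2.959]
[ 0.    0.26 -1.83] [0.35 0.36 0.44]
```

Emit:
{"method": "drive_tool", "body": {"travel": [[0, 0, 0], [0, 0, 0], [0, 0, 0], [0, 0, 0], [0, 0, 0], [0, 0, 0], [0, 0, 0], [0, 0, 0], [0, 0, 0], [0, 0, 0], [0, 0, 0], [0, 0, 0]], "rot": [[0, 0.14, 0], [0, 0.14, 0], [0, 0.14, 0], [0, 0.14, 0], [0, 0.14, 0], [0, 0.14, 0], [0, 0.14, 0], [0, 0.14, 0], [0, 0.14, 0], [0, 0.14, 0], [0, 0.14, 0], [0, 0.14, 0]], "claw": [1, 1, 1, 1, 1, 1, 1, 1, 1, 1, 1, 1]}}

```text
time: 32.65
eef_pos: [540.5, 11.6, 226.6]
tcp_rot: [-3.142, 0.154, -0.183]
contact_force: [-0.6, -0.3, -1.8]
width: 0.147
```

Emit:
{"method": "drive_tool", "body": {"travel": [[0, 0, 0], [0, 0, 0], [0, 0, 0], [0, 0, 0], [0, 0, 0], [0, 0, 0], [0, 0, 0], [0, 0, 0], [0, 0, 0], [0, 0, 0], [0, 0, 0], [0, 0, 0]], "rot": [[0, 0.08, 0], [0, 0.08, 0], [0, 0, -0.14], [0, 0, -0.14], [0, 0, -0.14], [0, 0, -0.14], [0, 0, -0.14], [0, 0, -0.14], [0, 0, -0.14], [0, 0, -0.14], [0, 0, -0.14], [0, 0, -0.14]], "claw": [1, 1, 1, 1, 1, 1, 1, 1, 1, 1, 1, 1]}}

```text
time: 33.85
eef_pos: [540.0, 11.6, 225.9]
tcp_rot: [-3.141, 0.0, 1.223]
contact_force: [-0.6, 0.2, -1.3]
width: 0.148
```

```bash
python3 - <<'E'
from need import *;from kin import pose
P,Ro=pose([563.1,335.9,200],1.916,.96,.96)
to(P,Ro)
T=get_image("top");S=get_image("scene");cv2.imwrite("pics/top6.png",T);cv2.imwrite("pics/scene6.png",S)
E
```

```text
pos [540.   11.6 225.9] rpy [-3.141  0.     1.223] q [-0.1   0.36  1.75 -0.    1.03  0.25] t 33.9 w 0.148 F [-0.6  0.2 -1.3]
turn [-0.001  0.    -0.693] cm before-turn [31.27 -8.89  4.49] after-turn [29.73 13.14  4.49]
```

Emit:
{"method": "drive_tool", "body": {"travel": [[0, 0, 0], [0, 0, 0], [0, 0, 0], [0, 0, 0], [0, 0, 0], [4.25, 1.88, 0], [4.25, 1.88, 0], [4.25, 1.88, 0], [4.25, 1.88, 0], [4.25, 1.88, 0], [4.25, 1.88, 0], [4.25, 1.88, 0]], "rot": [[0, 0, -0.1386], [0, 0, -0.1386], [0, 0, -0.1386], [0, 0, -0.1386], [0, 0, -0.1386], [0, 0, 0], [0, 0, 0], [0, 0, 0], [0, 0, 0], [0, 0, 0], [0, 0, 0], [0, 0, 0]], "claw": [1, 1, 1, 1, 1, 1, 1, 1, 1, 1, 1, 1]}}

```text
time: 35.15
eef_pos: [565.3, 337.8, 225.9]
tcp_rot: [-3.141, 0.0, 1.905]
contact_force: [1.4, 0.8, -2.1]
width: 0.141
```

Emit:
{"method": "drive_tool", "body": {"travel": [[0, 0, 0], [0, 0, 0], [0, 0, 0], [0, 0, 0], [0, 0, 0], [0, 0, 0], [0, 0, 0], [0, 0, 0], [0, 0, 0], [0, 0, 0]], "rot": [[0, 0.12, 0], [0, 0.12, 0], [0, 0.12, 0], [0, 0.12, 0], [0, 0.12, 0], [0, 0.12, 0], [0, 0.12, 0], [0, 0.12, 0], [0, 0, 0], [0, 0, 0]], "claw": [1, 1, 1, 1, 1, 1, 1, 1, 1, 1]}}

```text
time: 36.15
eef_pos: [565.9, 335.6, 225.4]
tcp_rot: [-3.136, -0.957, 1.904]
contact_force: [0.1, 1.2, -1.8]
width: 0.146
```

```bash
python3 - <<'E'
from need import *;from kin import pose
# grasp pose as taken: TCP (557.4,353.3,22.4)
_,Ro=pose([0,0,0],1.916,.958)
to(np.array([557.4,353.3,23.5]),Ro)
T=get_image("top");S=get_image("scene");cv2.imwrite("pics/top6.png",T);cv2.imwrite("pics/scene6.png",S)
x=np.hstack([cv2.resize(T[180:280,260:360],None,fx=4,fy=5,interpolation=2),cv2.resize(S[150:320,190:360],None,fx=2.35,fy=500/170,interpolation=2)]);cv2.imwrite("pics/v6.png",x)
E
```

```text
pos [565.9 335.6 225.4] rpy [-3.136 -0.957  1.904] q [ 0.09  0.64  1.59  0.94  1.37 -0.67] t 36.1 w 0.146 F [ 0.1  1.2 -1.8]
turn [ 0.005  0.001 -0.007] cm before-turn [-15.38  -0.16  13.23] after-turn [-15.39  -0.2   13.21]
```

View pics/v6.png

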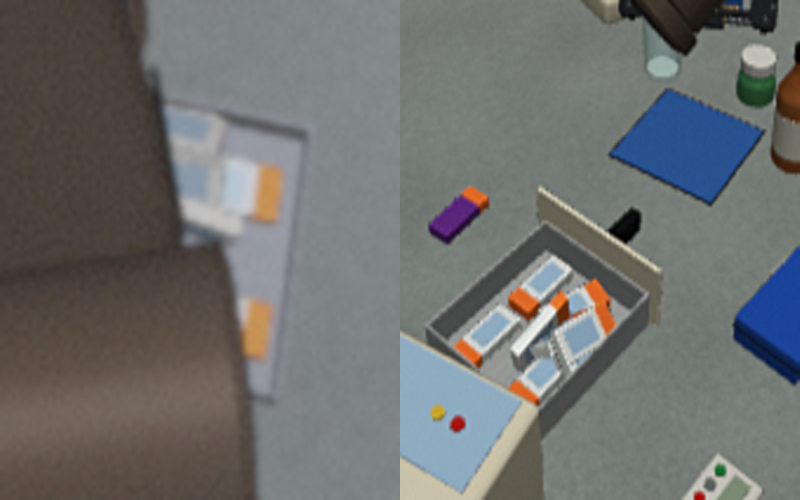

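Emit:
{"method": "drive_tool", "body": {"travel": [[-2.5, 0, 2.15], [-2.5, 0, 2.15], [-2.5, -0.1, 2.15], [-2.5, -0.1, 2.15], [-2.5, 0, 2.15], [-1.2, 0, 1.03], [-0.8, 0, 0.69], [-0.4, 0, 0.34], [-0.3, 0, 0.25], [0, 0, 0]], "rot": [[0, 0, 0], [0, 0, 0], [0, 0, 0], [0, 0, 0], [0, 0, 0], [0, 0, 0], [0, 0, 0], [0, 0, 0], [0, 0, 0], [0, 0, 0]], "claw": [1, 1, 1, 1, 1, 1, 1, 1, 1, 1]}}

```text
time: 37.25
eef_pos: [557.6, 353.9, 27.1]
tcp_rot: [3.14, -0.96, 1.911]
contact_force: [-0.2, 0.7, -1.6]
width: 0.146
```

```bash
python3 - <<'E'
from need import *;from kin import pose
_,Ro=pose([0,0,0],1.916,.958)
to(np.array([557.4,353.3,22.4]),Ro)
S=get_image("scene");
cv2.imwrite("pics/v7.png",cv2.resize(S[140:240,260:380],None,fx=5,fy=5,interpolation=2))
E
```

```text
pos [557.6 353.9  27.1] rpy [ 3.14  -0.96   1.911] q [ 0.12  0.91  1.67  1.06  1.16 -0.98] t 37.2 w 0.146 F [-0.2  0.7 -1.6]
turn [ 0.006 -0.002 -0.003] cm before-turn [-0.41 -0.04  0.22] after-turn [-0.41 -0.04  0.22]
```

View pics/v7.png

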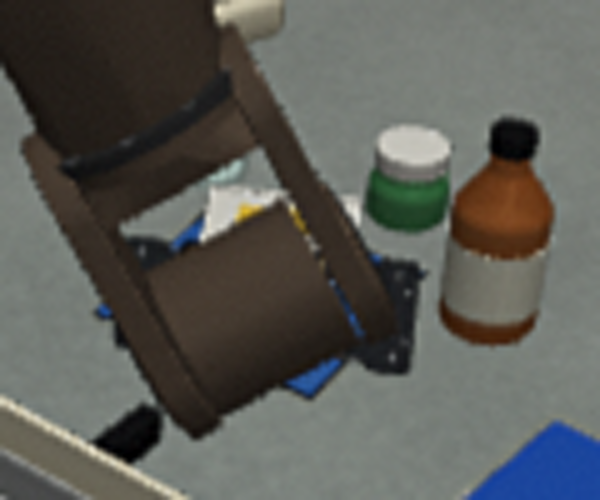

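Emit:
{"method": "drive_tool", "body": {"travel": [[-0.17, 0, 0.115], [-0.12, 0, 0.085], [-0.08, 0, 0.057], [0, 0, 0], [0, 0, 0]], "rot": [[0, 0, 0], [0, 0, 0], [0, 0, 0], [0, 0, 0], [0, 0, 0]], "claw": [1, 1, 1, 1, 1]}}

```text
time: 37.8
eef_pos: [557.3, 353.9, 22.4]
tcp_rot: [3.141, -0.96, 1.91]
contact_force: [-0.0, -2.3, 4.4]
width: 0.141
```

Emit:
{"method": "drive_tool", "body": {"travel": [[-0.08, 0, 0.057], [0, 0, 0], [0, 0, 0]], "rot": [[0, 0, 0], [0, 0, 0], [0, 0, 0]], "claw": [1, 1, 1]}}

```text
time: 38.1
eef_pos: [557.4, 353.9, 22.3]
tcp_rot: [3.14, -0.962, 1.911]
contact_force: [-1.2, -5.3, 11.3]
width: 0.146
```

Emit:
{"method": "drive_tool", "body": {"travel": [[0.08, 0, -0.057], [0, 0, 0], [0, 0, 0], [0, 0, 0], [0, 0, -2], [0, 0, -4], [0, 0, -4], [0, 0, -4]], "rot": [[0, 0, 0], [0, 0, 0], [0, 0, 0], [0, 0, 0], [0, 0, 0], [0, 0, 0], [0, 0, 0], [0, 0, 0]], "claw": [1, 0.4, -0.1, -0.1, -0.1, -0.1, -0.1, -0.1]}}

```text
time: 38.9
eef_pos: [595.9, 243.5, 103.8]
tcp_rot: [-3.141, -0.959, 1.909]
contact_force: [0.9, 0.4, 0.1]
width: 0.546
```

Emit:
{"method": "drive_tool", "body": {"travel": [[2.5, 0, -2.5], [2.5, 0, -2.5], [2.5, 0, -2.5], [0, 0, 0], [0, 0, 0], [0, 0, 0], [0, 0, 0], [0, 0, 0], [0, 0, 0], [0, 0, 0], [0, 0, 0], [0, 0, 0]], "rot": [[0, 0, 0], [0, 0, 0], [0, 0, 0], [0, -0.12, 0], [0, -0.12, 0], [0, -0.12, 0], [0, -0.12, 0], [0, -0.12, 0], [0, -0.12, 0], [0, -0.12, 0], [0, -0.12, 0], [0, 0, 0]], "claw": [-0.1, -0.1, -0.1, -0.1, -0.1, -0.1, -0.1, -0.1, -0.1, -0.1, -0.1, -0.1]}}

```text
time: 40.1
eef_pos: [601.1, 229.2, 208.0]
tcp_rot: [3.14, 0.004, 1.911]
contact_force: [0.4, 0.0, 0.3]
width: 0.547
```

```bash
python3 - <<'E'
from need import *;from tr import *
p=tray(-147,0);need(p[0],p[1],30,YAW)
T=get_image("top");S=get_image("scene");cv2.imwrite("pics/top8.png",T);cv2.imwrite("pics/scene8.png",S)
x=np.hstack([cv2.resize(T[140:280,140:340],None,fx=2,fy=500/140,interpolation=2),cv2.resize(S[150:320,190:360],None,fx=2.35,fy=500/170,interpolation=2)]);cv2.imwrite("pics/v8.png",x)
E
```

```text
pos [601.1 229.2 208. ] rpy [3.14  0.004 1.911] q [ 0.26  0.52  1.52 -0.    1.1  -0.08] t 40.1 w 0.547 F [0.4 0.  0.3]
turn [0.002 0.003 0.537] then cm [-7.87 -4.7  17.8 ] before-turn cm [-4.29 -8.08 17.8 ]
```

View pics/v8.png

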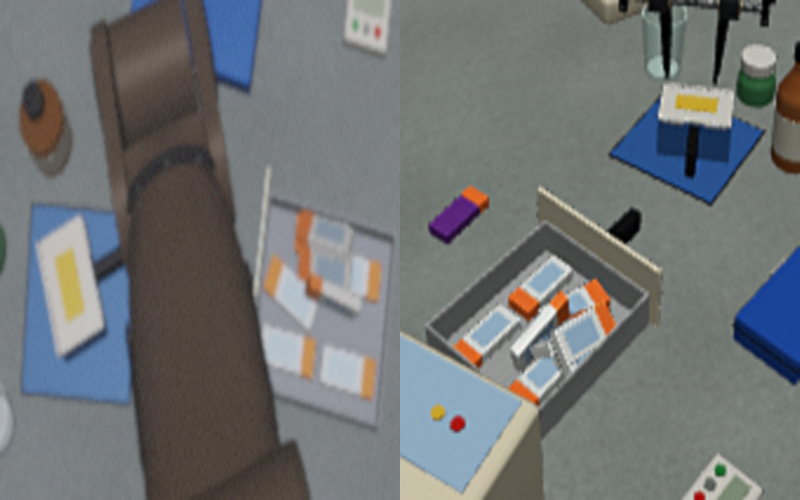

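v8: the box is upright on the mat with its lid shut (690,105). The tray holds seven carriers (seven orange caps), so three came from the box. Next I'll grip the pull.

```bash
python3 - <<'E'
from need import *;from tr import *
p=tray(-160,0);print(p);need(p[0],p[1],30,YAW)
for n in("top","scene"):
    I=cv2.imread(f"pics/{n}8.png");h=cv2.cvtColor(I,cv2.COLOR_BGR2HSV);k=cv2.connectedComponentsWithStats(cv2.inRange(h,(5,130,110),(18,255,255)))
    print(n,[(c.round().tolist(),int(s[4])) for c,s in zip(k[3][1:],k[2][1:]) if s[4]>8])
E
```

```text
[542.19156082 173.93019637]
pos [601.4 228.2 207.2] rpy [ 3.142e+00 -2.000e-03  1.910e+00] q [ 0.26  0.52  1.52  0.    1.1  -0.08] t 40.2 w 0.551 F [-0.3  0.6  0.3]
turn [-0.    -0.002  0.535] then cm [-6.47 -4.75 17.72] before-turn cm [-3.18 -7.39 17.72]
top [([358.0, 142.0], 42), ([166.0, 170.0], 11), ([162.0, 177.0], 37), ([292.0, 210.0], 125), ([276.0, 217.0], 35), ([327.0, 218.0], 33), ([294.0, 240.0], 33), ([324.0, 246.0], 34)]
scene [([362.0, 181.0], 67), ([222.0, 216.0], 48), ([275.0, 253.0], 106), ([242.0, 253.0], 82), ([257.0, 252.0], 29), ([219.0, 269.0], 45), ([242.0, 283.0], 43), ([308.0, 362.0], 161)]
```

Emit:
{"method": "drive_tool", "body": {"travel": [[0, 0, 0], [0, 0, 0], [0, 0, 0], [0, 0, 0], [-3.23, -2.38, 0], [-3.23, -2.38, 0], [0, 0, 4], [0, 0, 4], [0, 0, 4], [0, 0, 3], [0, 0, 1.8], [0, 0, 0.9]], "rot": [[0, 0, 0.134], [0, 0, 0.134], [0, 0, 0.134], [0, 0, 0.134], [0, 0, 0], [0, 0, 0], [0, 0, 0], [0, 0, 0], [0, 0, 0], [0, 0, 0], [0, 0, 0], [0, 0, 0]], "claw": [-0.1, -0.1, -0.1, -0.1, -0.1, -0.1, -0.1, -0.1, -0.1, -0.1, -0.1, -0.1]}}

```text
time: 41.4
eef_pos: [541.9, 172.8, 28.0]
tcp_rot: [-3.139, 0.0, 1.371]
contact_force: [-0.1, -0.5, 0.2]
width: 0.544
```

Emit:
{"method": "drive_tool", "body": {"travel": [[0, 0, 0], [0, 0, 0], [0, 0, 0], [0, 0, 0], [0, 0, 0], [0, 0, 0]], "rot": [[0, 0, 0], [0, 0, 0], [0, 0, 0], [0, 0, 0], [0, 0, 0], [0, 0, 0]], "claw": [1, 1, 1, 1, 1, 1], "newtons": 40}}

```text
time: 42.0
eef_pos: [542.9, 174.5, 30.5]
tcp_rot: [3.14, -0.001, 1.374]
contact_force: [0.9, -1.0, 5.7]
width: 0.166
```

```bash
python3 - <<'E'
from need import *
print(get_state()["contact_force"],get_state()["moment"])
need(510.8,100,29,-1.582)
need(510.8,100,29,-1.767)
E
```

```text
[ 0.93837009 -0.98755705  5.69144998] [-0.05831181 -0.31330499  0.13792659]
pos [542.9 174.5  30.5] rpy [ 3.140e+00 -1.000e-03  1.374e+00] q [ 0.2   0.66  1.85 -0.    0.63  0.39] t 42.0 w 0.166 F [ 0.9 -1.   5.7]
turn [ 0.002 -0.    -0.185] then cm [-7.49 -3.12  0.15] before-turn cm [-7.93 -1.69  0.14]
pos [542.9 174.5  30.5] rpy [ 3.140e+00 -1.000e-03  1.374e+00] q [ 0.2   0.66  1.85 -0.    0.63  0.39] t 42.0 w 0.166 F [ 0.9 -1.   5.7]
turn [ 0.002 -0.001 -0.   ] then cm [-7.93 -1.69  0.15] before-turn cm [-7.93 -1.69  0.14]
```

Emit:
{"method": "drive_tool", "body": {"travel": [[-0.77, -0.24, -0.05], [-0.77, -0.24, 0], [-0.77, -0.24, 0], [-0.77, -0.24, 0], [-0.77, -0.24, 0], [-0.77, -0.24, 0], [-0.77, -0.24, 0], [-0.77, -0.24, 0], [-0.77, -0.24, 0], [-0.77, -0.24, 0], [0, 0, 0]], "rot": [[0, 0, -0.0185], [0, 0, -0.0185], [0, 0, -0.0185], [0, 0, -0.0185], [0, 0, -0.0185], [0, 0, -0.0185], [0, 0, -0.0185], [0, 0, -0.0185], [0, 0, -0.0185], [0, 0, -0.0185], [0, 0, 0]], "claw": [1, 1, 1, 1, 1, 1, 1, 1, 1, 1, 1]}}

```text
time: 43.1
eef_pos: [509.0, 99.7, 30.4]
tcp_rot: [-3.141, 0.0, 1.559]
contact_force: [-0.3, -4.1, 3.7]
width: 0.164
```

```bash
python3 - <<'E'
from need import *
need(510.8,100,30,-1.582)
T=get_image("top");S=get_image("scene");cv2.imwrite("pics/top9.png",T);cv2.imwrite("pics/scene9.png",S)
x=np.hstack([cv2.resize(T[140:300,230:430],None,fx=2,fy=500/160,interpolation=2),cv2.resize(S[180:350,150:350],None,fx=2,fy=500/170,interpolation=2)]);cv2.imwrite("pics/v9.png",x)
E
```

```text
pos [509.   99.7  30.4] rpy [-3.141  0.     1.559] q [ 0.07  0.61  1.98 -0.    0.55  0.08] t 43.1 w 0.164 F [-0.3 -4.1  3.7]
turn [-0.001  0.    -0.   ] then cm [0.03 0.18 0.04] before-turn cm [0.03 0.18 0.04]
```

View pics/v9.png

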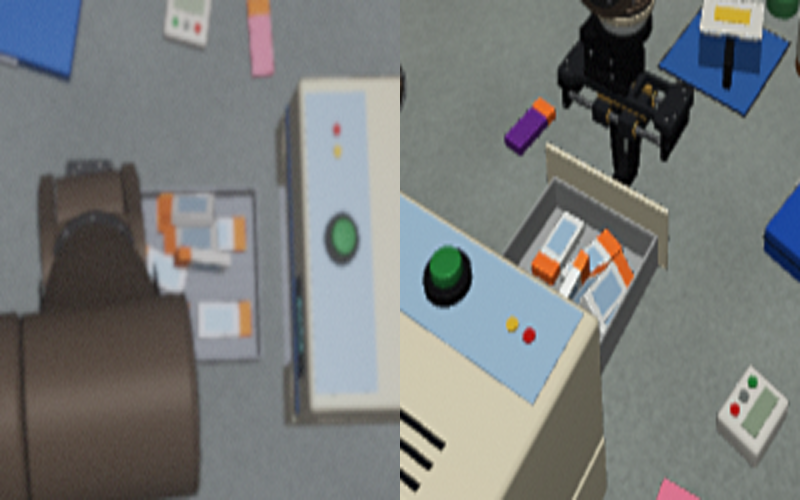

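```bash
python3 - <<'E'
from h import *
f=lambda x,y:(230+(x+.5)/2-.5,140+(y+.5)*160/500-.5)
for n,p,z in(("rim",(253,190),40),("rim",(257,360),40),("jamb",(282,185),0),("jamb",(288,365),0),("caps out",(281,115),0),("caps out",(290,422),0)):
    print(n,onz("top",*f(*p),z).round(1))
d=np.array([-.011,-1]);cc=np.array([506.,-332.5])
for y in(-150,-91,91,150):
    for z in(0,68): 
        P=np.r_[cc-135*d+y*np.array([1,-.011]),z];u=proj("top",P);print(y,z,P.round(),((u[0]-230)*2).round(1),((u[1]-140)*500/160).round(1))
T=cv2.imread("pics/top9.png");x=cv2.resize(T[185:285,345:405],None,fx=8,fy=6,interpolation=2);cv2.imwrite("pics/v10.png",x)
E
```

```text
rim [ 587.  -156.4   40. ]
rim [ 419.4 -153.2   40. ]
jamb [ 599.2 -208.9    0. ]
jamb [ 417.2 -207.2    0. ]
caps out [ 671.9 -211.7    0. ]
caps out [ 361.1 -206.9    0. ]
-150 0 [ 357. -196.    0.] 282.5 425.0
-150 68 [ 357. -196.   68.] 290.8 420.2
-91 0 [ 416. -196.    0.] 280.6 365.0
-91 68 [ 416. -196.   68.] 288.7 357.7
91 0 [ 598. -199.    0.] 274.9 184.9
91 68 [ 598. -199.   68.] 282.7 170.4
150 0 [ 657. -199.    0.] 273.1 128.0
150 68 [ 657. -199.   68.] 280.8 111.4
```

View pics/v10.png

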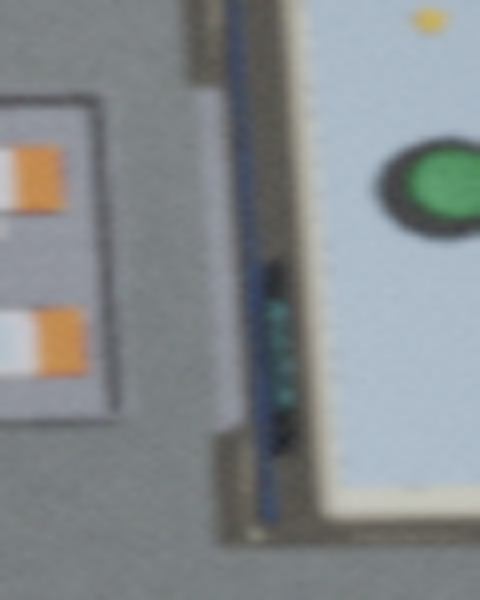

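Emit:
{"method": "drive_tool", "body": {"travel": [[0, 0.15, 0], [0, 0.15, 0], [-1.0, 0, 0], [-1.2, 0, 0], [-1.2, 0, 0], [-1.2, 0, 0], [-1.2, 0, 0], [-1.2, 0, 0], [-1.2, 0, 0], [-1.2, 0, 0], [-1.0, 0, 0], [0, 0, 0]], "rot": [[0, 0, 0], [0, 0, 0], [0, 0, 0], [0, 0, 0], [0, 0, 0], [0, 0, 0], [0, 0, 0], [0, 0, 0], [0, 0, 0], [0, 0, 0], [0, 0, 0], [0, 0, 0]], "claw": [1, 1, 1, 1, 1, 1, 1, 1, 1, 1, 1, 1]}}

```text
time: 44.4
eef_pos: [511.6, -4.0, 30.4]
tcp_rot: [3.141, 0.0, 1.558]
contact_force: [0.3, -5.6, 4.7]
width: 0.167
```

```bash
python3 - <<'E'
from need import *
need(510,-137.5,30,-1.582)
print(get_state()["moment"].round(2))
E
```

```text
pos [511.6  -4.   30.4] rpy [3.141 0.    1.558] q [-0.14  0.61  2.   -0.    0.53 -0.12] t 44.4 w 0.167 F [ 0.3 -5.6  4.7]
turn [ 0.001  0.    -0.001] then cm [-1.335e+01 -1.000e-02  4.000e-02] before-turn cm [-13.35   0.     0.04]
[-1.   -0.13  0.03]
```

Emit:
{"method": "drive_tool", "body": {"travel": [[-1.2, 0, 0], [-1.2, 0, 0], [-1.2, 0, 0], [-1.2, 0, 0], [-1.2, 0, 0], [-1.2, 0, 0], [-1.2, 0, 0], [-1.2, 0, 0], [-1.2, 0, 0], [-1.0, 0, 0], [-0.5, 0, 0], [0, 0, 0]], "rot": [[0, 0, 0], [0, 0, 0], [0, 0, 0], [0, 0, 0], [0, 0, 0], [0, 0, 0], [0, 0, 0], [0, 0, 0], [0, 0, 0], [0, 0, 0], [0, 0, 0], [0, 0, 0]], "claw": [1, 1, 1, 1, 1, 1, 1, 1, 1, 1, 1, 1]}}

```text
time: 45.6
eef_pos: [509.9, -126.5, 30.4]
tcp_rot: [-3.142, -0.0, 1.559]
contact_force: [-1.8, -0.8, 6.1]
width: 0.167
```

```bash
python3 - <<'E'
from need import *
need(510,-137.5,30,-1.582)
print(get_state()["moment"].round(2))
T=get_image("top");x=cv2.resize(T[150:290,310:430],None,fx=5,fy=4,interpolation=2);cv2.imwrite("pics/v11.png",x)
E
```

```text
pos [ 509.9 -126.5   30.4] rpy [-3.142 -0.     1.559] q [-0.37  0.62  1.97  0.    0.56 -0.36] t 45.6 w 0.167 F [-1.8 -0.8  6.1]
turn [-0.    -0.    -0.001] then cm [-1.1   0.02  0.04] before-turn cm [-1.1   0.02  0.04]
[-0.24  0.07  0.01]
```

View pics/v11.png

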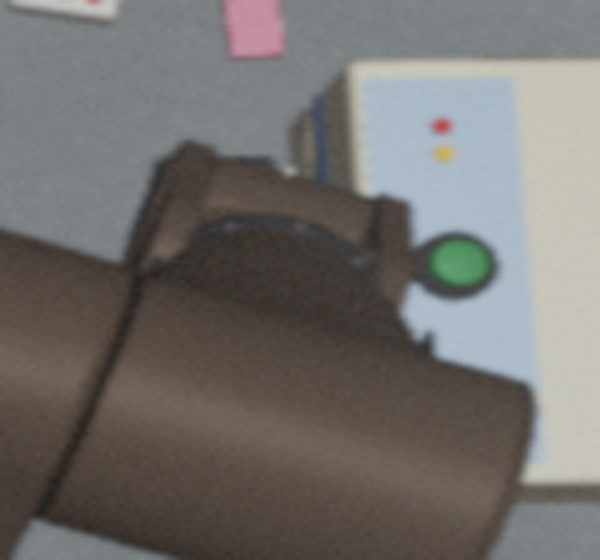

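Emit:
{"method": "drive_tool", "body": {"travel": [[-0.3, 0, 0], [-0.3, 0, 0], [-0.2, 0, 0], [-0.1, 0, 0], [0, 0, 0]], "rot": [[0, 0, 0], [0, 0, 0], [0, 0, 0], [0, 0, 0], [0, 0, 0]], "claw": [1, 1, 1, 1, 1]}}

```text
time: 46.15
eef_pos: [509.7, -134.4, 30.4]
tcp_rot: [-3.141, -0.001, 1.559]
contact_force: [-0.4, 7.4, 8.6]
width: 0.165
```

Emit:
{"method": "drive_tool", "body": {"travel": [[-0.2, 0, 0], [-0.2, 0, 0], [0, 0, 0]], "rot": [[0, 0, 0], [0, 0, 0], [0, 0, 0]], "claw": [1, 1, 1]}}

```text
time: 46.45
eef_pos: [509.6, -136.5, 30.4]
tcp_rot: [-3.141, -0.003, 1.559]
contact_force: [4.3, 25.3, 10.8]
width: 0.165
```

Emit:
{"method": "drive_tool", "body": {"travel": [[-0.2, 0, 0], [0, 0, 0]], "rot": [[0, 0, 0], [0, 0, 0]], "claw": [1, 1]}}

```text
time: 46.65
eef_pos: [509.6, -137.6, 30.4]
tcp_rot: [-3.14, -0.004, 1.559]
contact_force: [5.8, 32.7, 11.5]
width: 0.165
```

Emit:
{"method": "drive_tool", "body": {"travel": [[0.1, 0, 0], [0, 0, 0], [0, 0, 0], [0, 0, 0], [0, 0, -3], [0, 0, -3], [4, 0, -3], [4, 0, -3], [4, 0, -3], [4, 0, -3], [4, 0, -3], [4, 0, -3]], "rot": [[0, 0, 0], [0, 0, 0], [0, 0, 0], [0, 0, 0], [0, 0, 0], [0, 0, 0], [0, 0, 0], [0, 0, 0], [0, 0, 0], [0, 0, 0], [0, 0, 0], [0, 0, 0]], "claw": [1, 0.4, 0.4, 0.4, 0.4, 0.4, 0.4, 0.4, 0.4, 0.4, 0.4, 0.4]}}

```text
time: 47.85
eef_pos: [512.2, 101.0, 271.5]
tcp_rot: [-3.142, 0.0, 1.558]
contact_force: [0.8, -0.7, 0.6]
width: 0.297
```

```bash
python3 - <<'E'
from need import *
need(510,-100,30,-1.582)
T=get_image("top");cv2.imwrite("pics/top12.png",T);x=cv2.resize(T[180:280,330:410],None,fx=7.5,fy=6,interpolation=2);cv2.imwrite("pics/v12.png",x)
d=np.array([-.011,-1]);cc=np.array([506.,-332.5]);e=np.array([1,-.011])
for nm,x,y,z in(("panel out home",-141,98,74),("panel out home",-141,-98,74),("pull end home",-216,0,50),("face top",-135,98,200)):
    u=proj("top",np.r_[cc+x*d+y*e,z]);print(nm,((u-[330,180])*[7.5,6]).round())
E
```

```text
pos [512.2 101.  271.5] rpy [-3.142  0.     1.558] q [ 0.07  0.29  1.73 -0.    1.12  0.08] t 47.9 w 0.297 F [ 0.8 -0.7  0.6]
turn [-0.     0.    -0.001] then cm [-20.1    0.    24.15] before-turn cm [-20.09   0.03  24.15]
panel out home [297.  71.]
panel out home [321. 460.]
pull end home [113. 273.]
face top [373.  12.]
```

Picture limit reached, so I'll check numerically: bench→object edge column per row. Jamb edge against panel edge should differ by about 2 px (6 mm) when home.

```bash
python3 - <<'E'
from h import *
T=cv2.imread("pics/top12.png").astype(float);T9=cv2.imread("pics/top9.png").astype(float)
for v in list(range(176,200,3))+[204,210,240,246,252]+list(range(256,276,3)):
    print(v,"now",T[v,358:382].mean(1).astype(int).tolist(),"b-r",(T[v,358:382,0]-T[v,358:382,2]).astype(int).tolist())
print("9")
for v in (182,191,264,270):
    print(v,T9[v,358:382].mean(1).astype(int).tolist())
m=(T[205:245,325:380].max(2)<50);ys,xs=np.where(m);print("pull",xs.min()+325,[int((xs[ys==k].min()+325)) for k in np.unique(ys)],np.unique(ys)+205)
E
```

```text
176 now [127, 129, 127, 129, 126, 132, 129, 126, 128, 130, 131, 124, 122, 117, 97, 82, 81, 84, 82, 84, 86, 109, 147, 174] b-r [8, 7, 9, 9, 6, 7, 7, 7, 8, 7, 7, 9, 3, 3, 9, 21, 13, -4, -7, -9, -10, -12, -14, -10]
179 now [128, 129, 128, 132, 129, 129, 130, 128, 129, 123, 115, 102, 86, 89, 86, 79, 80, 83, 81, 82, 86, 104, 142, 170] b-r [7, 9, 6, 6, 7, 8, 7, 7, 8, 6, 6, -1, -8, -7, 6, 27, 19, 1, -10, -7, -10, -12, -15, -11]
182 now [129, 130, 127, 130, 126, 128, 131, 127, 122, 108, 89, 82, 86, 98, 93, 78, 82, 83, 82, 86, 85, 100, 137, 165] b-r [7, 8, 6, 5, 8, 7, 9, 7, 6, 3, -5, -7, -10, -8, 0, 19, 16, 2, -6, -9, -8, -12, -17, -11]
185 now [127, 126, 129, 131, 129, 128, 129, 129, 122, 110, 93, 82, 91, 104, 100, 80, 79, 82, 81, 85, 86, 94, 131, 160] b-r [7, 6, 7, 6, 7, 8, 8, 7, 6, 2, -5, -8, -10, -10, -6, 9, 17, 6, -5, -7, -10, -13, -14, -13]
188 now [131, 130, 131, 128, 129, 131, 130, 128, 128, 114, 100, 81, 90, 104, 100, 82, 77, 86, 85, 85, 84, 92, 125, 159] b-r [6, 7, 8, 6, 8, 7, 7, 7, 7, 4, -3, -8, -11, -12, -12, 9, 25, 11, -4, -10, -9, -11, -14, -14]
191 now [126, 131, 128, 127, 129,
[... 2899 characters left out ...]
 -5, -9]
274 now [122, 122, 125, 123, 124, 124, 127, 128, 124, 123, 126, 125, 123, 114, 100, 89, 81, 96, 116, 115, 98, 87, 84, 83] b-r [5, 8, 8, 8, 7, 8, 8, 6, 7, 6, 9, 8, 7, 6, -1, -5, -5, -10, -9, -9, -10, -8, -6, -9]
9
182 [128, 129, 131, 130, 129, 128, 128, 129, 124, 109, 89, 81, 85, 99, 96, 83, 83, 84, 82, 84, 84, 98, 138, 165]
191 [129, 129, 130, 129, 130, 131, 131, 128, 126, 116, 96, 85, 86, 93, 92, 79, 78, 84, 86, 83, 86, 88, 117, 152]
264 [125, 125, 128, 125, 125, 127, 125, 124, 123, 123, 124, 128, 122, 106, 91, 85, 89, 101, 100, 80, 77, 86, 87, 83]
270 [126, 127, 128, 127, 126, 126, 126, 124, 125, 124, 125, 127, 125, 113, 95, 83, 87, 91, 89, 74, 79, 80, 82, 83]
pull 379 [379] [232]
```

The panel edge sits 2.0 px (about 6.2 mm) in front of the jamb line across its whole width, so it is flush within about 1 mm. I'll nudge the pull's end once with shut fingers, to be sure.

Emit:
{"method": "drive_tool", "body": {"travel": [[-3.6, -0.07, 0], [-3.6, -0.07, 0], [-3.6, -0.07, 0], [-3.6, -0.07, 0], [-3.6, -0.07, 0], [0, 0, 4], [0, 0, 4], [0, 0, 4], [0, 0, 4], [0, 0, 4], [0, 0, 3], [0, 0, 0.6]], "rot": [[0, 0, 0], [0, 0, 0], [0, 0, 0], [0, 0, 0], [0, 0, 0], [0, 0, 0], [0, 0, 0], [0, 0, 0], [0, 0, 0], [0, 0, 0], [0, 0, 0], [0, 0, 0]], "claw": [1, 1, 1, 1, 1, 1, 1, 1, 1, 1, 1, 1]}}

```text
time: 49.1
eef_pos: [505.5, -80.2, 31.4]
tcp_rot: [-3.137, -0.001, 1.558]
contact_force: [-0.6, -1.0, 0.5]
width: 0.003
```

Emit:
{"method": "drive_tool", "body": {"travel": [[-0.8, 0, 0], [-0.6, 0, 0], [-0.4, 0, 0], [0, 0, 0]], "rot": [[0, 0, 0], [0, 0, 0], [0, 0, 0], [0, 0, 0]], "claw": [1, 1, 1, 1]}}

```text
time: 49.5
eef_pos: [507.3, -99.2, 35.5]
tcp_rot: [3.139, 0.001, 1.558]
contact_force: [0.0, 0.2, -0.1]
width: 0.005
```

Emit:
{"method": "drive_tool", "body": {"travel": [[-0.3, 0, 0], [-0.2, 0, 0], [0, 0, 0]], "rot": [[0, 0, 0], [0, 0, 0], [0, 0, 0]], "claw": [1, 1, 1]}}

```text
time: 49.8
eef_pos: [506.9, -102.9, 34.7]
tcp_rot: [3.141, -0.0, 1.559]
contact_force: [0.3, 6.5, 3.7]
width: 0.003
```

Emit:
{"method": "drive_tool", "body": {"travel": [[-0.1, 0, 0], [-0.1, 0, 0], [0, 0, 0]], "rot": [[0, 0, 0], [0, 0, 0], [0, 0, 0]], "claw": [1, 1, 1]}}

```text
time: 50.1
eef_pos: [506.8, -103.1, 34.7]
tcp_rot: [3.141, -0.002, 1.559]
contact_force: [3.7, 22.8, 7.0]
width: 0.003
```

Emit:
{"method": "drive_tool", "body": {"travel": [[-0.05, 0, 0], [-0.05, 0, 0], [0, 0, 0], [0, 0, 0]], "rot": [[0, 0, 0], [0, 0, 0], [0, 0, 0], [0, 0, 0]], "claw": [1, 1, 1, 1]}}

```text
time: 50.5
eef_pos: [506.8, -103.2, 34.7]
tcp_rot: [-3.142, -0.003, 1.559]
contact_force: [6.7, 30.1, 7.6]
width: 0.004
```

Stiff at 30 N with no further travel, so the tray is home. Now the button.

Emit:
{"method": "drive_tool", "body": {"travel": [[1.5, 0, 0], [2.5, 0, 0], [0, 0, -4], [0, 0, -4], [0, 0, -4], [0, 0, -4], [0, 0, -4], [0, 0, -4], [0, 0, -2], [0, 0, 0]], "rot": [[0, 0, 0], [0, 0, 0], [0, 0, 0], [0, 0, 0], [0, 0, 0], [0, 0, 0], [0, 0, 0], [0, 0, 0], [0, 0, 0], [0, 0, 0]], "claw": [1, 1, 1, 1, 1, 1, 1, 1, 1, 1]}}

```text
time: 51.5
eef_pos: [507.8, -66.3, 297.1]
tcp_rot: [3.137, 0.002, 1.559]
contact_force: [0.6, 0.3, 0.1]
width: 0.004
```

```bash
python3 - <<'E'
from need import *
need(507,-248.5,223,-1.582)
T=get_image("top").astype(float)
f=lambda v:T[v,362:374].mean(1).astype(int).tolist()
for v in (188,200,206,212,240,246,252,265):print(v,f(v))
E
```

```text
pos [507.8 -66.3 297.1] rpy [3.137e+00 2.000e-03 1.559e+00] q [-0.26  0.25  1.72 -0.    1.17 -0.25] t 51.5 w 0.004 F [0.6 0.3 0.1]
turn [ 0.005  0.002 -0.001] then cm [-18.22   0.13   7.41] before-turn cm [-18.2    0.1    7.44]
188 [97, 97, 99, 102, 99, 102, 100, 101, 99, 100, 98, 101]
200 [68, 73, 68, 71, 72, 70, 72, 72, 72, 67, 74, 76]
206 [63, 59, 61, 62, 62, 63, 66, 63, 64, 68, 57, 57]
212 [48, 53, 64, 84, 90, 72, 56, 51, 49, 43, 39, 46]
240 [67, 69, 71, 70, 71, 67, 71, 65, 61, 67, 67, 71]
246 [71, 67, 71, 69, 69, 67, 68, 65, 65, 66, 59, 59]
252 [69, 69, 69, 69, 70, 70, 70, 67, 63, 65, 65, 63]
265 [69, 70, 68, 69, 70, 71, 73, 68, 67, 64, 63, 58]
```

Emit:
{"method": "drive_tool", "body": {"travel": [[-3.64, 0.02, 0], [-3.64, 0.02, 0], [-3.64, 0.02, 0], [-3.64, 0.02, 0], [-3.64, 0.02, 0], [0, 0, 3], [0, 0, 2.5], [0, 0, 1.5], [0, 0, 0.3], [0, 0, 0], [0, 0, 0]], "rot": [[0, 0, 0], [0, 0, 0], [0, 0, 0], [0, 0, 0], [0, 0, 0], [0, 0, 0], [0, 0, 0], [0, 0, 0], [0, 0, 0], [0, 0, 0], [0, 0, 0]], "claw": [1, 1, 1, 1, 1, 1, 1, 1, 1, 1, 1]}}

```text
time: 52.65
eef_pos: [506.0, -248.2, 221.6]
tcp_rot: [3.141, 0.0, 1.559]
contact_force: [-1.3, 0.5, 2.9]
width: 0.007
```

Emit:
{"method": "drive_tool", "body": {"travel": [[0, 0, 0.3], [0, 0, 0.3], [0, 0, 0.2], [0, 0, 0]], "rot": [[0, 0, 0], [0, 0, 0], [0, 0, 0], [0, 0, 0]], "claw": [1, 1, 1, 1]}}

```text
time: 53.05
eef_pos: [506.4, -248.4, 215.9]
tcp_rot: [3.139, 0.002, 1.559]
contact_force: [-6.3, 3.3, 24.9]
width: 0.003
```

Emit:
{"method": "drive_tool", "body": {"travel": [[0, 0, 0.2], [0, 0, 0.1], [0, 0, 0]], "rot": [[0, 0, 0], [0, 0, 0], [0, 0, 0]], "claw": [1, 1, 1]}}

```text
time: 53.35
eef_pos: [506.5, -248.5, 215.5]
tcp_rot: [3.137, 0.003, 1.559]
contact_force: [-13.1, 7.7, 48.9]
width: 0.004
```

Bottomed: contact at about 222, a hard stop at 215.5 and 49 N, well over the 5 N spring. Retracting for the final check.

Emit:
{"method": "drive_tool", "body": {"travel": [[0, 0, -0.5], [0, 0, -2], [0, 0, -4], [0, 0, -4], [4, 0, -2], [4, 0, 0], [4, 0, 0], [4, 0, 0], [4, 0, 0], [4, 0, 0], [4, 0, 0], [0, 0, 0]], "rot": [[0, 0, 0], [0, 0, 0], [0, 0, 0], [0, 0, 0], [0, 0, 0], [0, 0, 0], [0, 0, 0], [0, 0, 0], [0, 0, 0], [0, 0, 0], [0, 0, 0], [0, 0, 0]], "claw": [1, 1, 1, 1, 1, 1, 1, 1, 1, 1, 1, 1]}}

```text
time: 54.55
eef_pos: [509.1, 35.3, 335.3]
tcp_rot: [3.141, -0.001, 1.563]
contact_force: [-0.8, -0.5, 0.3]
width: -0.0
```

Emit:
{"method": "drive_tool", "body": {"travel": [[4.5, 0, 0], [4.5, 0, 0], [0, 0, 0]], "rot": [[0, 0, 0], [0, 0, 0], [0, 0, 0]], "claw": [1, 1, 1]}}

```text
time: 54.85
eef_pos: [510.3, 125.0, 335.0]
tcp_rot: [3.141, -0.001, 1.562]
contact_force: [-0.1, -0.4, 0.9]
width: 0.006
```

```bash
python3 - <<'E'
from m2 import *;from need import *
s=get_state();print(s["eef_pos"].round(),s["contact_force"].round(1),s["time"])
S=get_image("scene");G=get_image("top")
for n,I,w in(("top",G,(150,190,200,250)),("scene",S,(296,175,336,206))):
  h=cv2.cvtColor(I,cv2.COLOR_BGR2HSV)
  m=cv2.inRange(h,(0,0,150),(179,75,255))|cv2.inRange(h,(20,100,100),(32,255,255))
  try:print(n,"lid",rect(I,n,w,m,55)[:3])
  except ValueError:print(n,"lid hidden")
  k=cv2.connectedComponentsWithStats(cv2.inRange(h,(5,130,110),(18,255,255)))
  print([(c.round().tolist(),int(q[4])) for c,q in zip(k[3][1:],k[2][1:]) if q[4]>8])
T=G.astype(float)
def edge(v):
    p=T[v,358:376].mean(1);i=int(np.argmax(p<105));return round(358+i-1+(p[i-1]-105)/(p[i-1]-p[i]),2)
print({v:edge(v) for v in(185,188,191,200,204,210,246,252,255,262,265,268,271)})
O=cv2.imread("pics/scene0.png");d=cv2.absdiff(O,S).max(2)
for nm,(x0,y0,x1,y1) in dict(stain=(346,165,372,210),jar=(332,165,351,187),slide=(330,225,400,280),timer=(308,302,346,336),purple=(200,212,230,234),pink=(275,343,317,372)).items():print(nm,int((d[y0:y1,x0:x1]>50).sum()))
E
```

```text
[510. 125. 335.] [-0.1 -0.4  0.9] 54.85
top lid (array([540.4, 401.2]), array([ 76.3, 106.1]), 0.342)
[([358.0, 142.0], 42)]
scene lid (array([543. , 400.7]), array([ 78.4, 102.6]), 0.34)
[([362.0, 182.0], 53), ([222.0, 216.0], 47), ([308.0, 361.0], 159)]
{185: np.float64(367.33), 188: np.float64(367.51), 191: np.float64(367.6), 200: np.float64(366.06), 204: np.float64(366.23), 210: np.float64(366.56), 246: np.float64(368.25), 252: np.float64(368.44), 255: np.float64(368.68), 262: np.float64(371.12), 265: np.float64(371.04), 268: np.float64(371.28), 271: np.float64(371.38)}
stain 0
jar 0
slide 0
timer 85
purple 0
pink 0
```

```bash
python3 -c "
from bench import *
print(hand_in())"
```

```text
the job is handed in; nothing more can be done
None
```

The job is done and handed in at about 55 s on the robot clock.

**What I did**
- I put the four white carriers from the bench into the tray and left the pink and purple look-alikes alone.
- I tipped the return box over the tray and shook it once. Three carriers came out, which gives seven orange caps in the tray. The box then weighed about as much as it should empty.
- I stood the box back on its mat with the lid shut, 3–4 mm from where it started.
- I slid the tray in by its pull, nudged it home, and only then pressed the start button.

**Last checks**
- **Tray:** it stopped hard at 30 N. The front panel's edge was about 2 px (6 mm, its own thickness) in front of the cabinet face along its width, so it is flush to about 1 mm.
- **Button:** I felt contact at about 222 mm and a hard stop at 215.5 mm with 49 N, well above the 5 N it needs.
- **Box:** the lid's size, height and angle in both cameras match the start.
- **Other things:** no white carrier is left in view. The stain bottle, jar, slide file and both look-alikes are unchanged. I did not compare the beaker.

**Less certain**
- My picture limit ran out before the final views, so the tray, button and bench checks at the end are by pixel values and force only.
- The timer's image area changed by 85 px. I put that down to the carrier I took from beside it and did not confirm it.
- The first weighing after the tip, before the shake, read about 0.5 N high, as if a carrier were still inside. The reading after the shake agreed with an empty box.

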